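# Refill the parts box with toggles

### The arm

A 6-joint arm with a two-finger parallel gripper is mounted at the origin on a cart in front of the work surface, level with it; the furniture and walls round the work are solid. World frame = base frame: x ahead of the robot, y to its left, z up, the work surface at z = 0. Lengths are in m, angles in rad, forces in N, time in s.
With the tool pointing down it reaches from about 0.375 to 0.9 m from the base axis. Payload 3.1 kg.
Tool frame: the origin (TCP) lies between the finger pads; the fingertips stand 25 mm ahead of it and the grasp point (between the pads) lies 6 mm ahead of it; y points along the fingers, x is the direction in which the jaws open and shut, and the axes are right-handed (so a half turn about y gives the same grasp; the last joint's range is limited). The gripper opens to 87 mm and grips with 3 to 60 N. Pads are 19 mm wide; open, the fingers measure 117 mm over their backs; the gripper's body (75 mm by 190 mm) begins 51 mm behind the grasp point.
Start: joints at [1.004, 0.527, 1.433, -0, 1.181, -0.178], TCP at [0.237, 0.578, 0.248] pointing down, gripper open.
Joint ranges: [-3.08, 3.08], [-0.75, 2.2], [0.22, 2.44], [-1.43, 4.57], [0, 2.65], [-2.85, 2.85]. Speed limits (rad/s): [2.79, 2.79, 3.14, 3.14, 3.14, 3.14].

### API

Orientations are given as a unit quaternion [x, y, z, w].
In Python, from rig import robot gives the robot as it stands.
- The arm moves only by the tool carry_out, never from a script. Its argument "moves" is a list of rows, each a list of 7 numbers: the opening, from 0 (shut) to 1 (fully open), then the shift along the tool's x, y, z in cm, then the turn, a rotation vector about the tool's x, y, z in rad. In form: [[grip, x, y, z, rx, ry, rz], ...]. A call has 1 to 20 rows; each row is the pose to reach, as a shift and turn from the pose commanded when the call began, along the tool's axes at that moment; what a row does not reach only later rows make up. A row lasts 1/10 s, in which the tool goes at most 50 mm and 8.59 degrees, less where a joint would pass 70% of its speed; a pose out of reach is approached as far as the arm can. A call with a gripper value outside its range is refused whole. The fingers move at their own pace and stop on an object; "force" is the grip in N (left out, the last holds). Time passes only in rows, so rows that repeat a pose let the fingers close. It gives the time, the measured TCP pose, the force and the opening at its end, in the units of the state.
- robot.get_obs(): the state, without advancing time (a new reading comes with each control period).
- robot.camera(name): name is "scene" or "top" or "wrist"; returns the picture (420x560x3 uint8, red, green, blue); there is no depth.
- robot.camera_params(name): a dict with "fx", "fy", "cx", "cy" (pixels), "extrinsics" (4x4, takes a point from camera to world coordinates); the wrist camera has in their place "mount" (4x4, takes a point from camera to tool coordinates, whose origin is the TCP and whose axes are the tool frame's). Camera axes: x right, y down, z forward; pixel columns grow to the right and rows downward; lengths in m; the calibration is good to about 2 mm. The wrist camera is an equidistant fisheye: a pixel r from the principal point sees the ray r / f radians off the axis. A picture is of the moment at which its call begins: read the wrist's pose just before it. camera_params takes no time and is no camera call.
- robot.hand_in(): hands the job in, once; it reports no verdict.
The state is a dict: "time": time; "q": joint angles; "joint_velocities": joint speeds; "joint_torque": joint torques, N m; "position": TCP position; "tool_rot": TCP orientation; "ft_force": force on the tool from outside, world axes, zero at the start; "moment": the same for the moment, N m; "grip_width": finger opening in m.
Only numpy, scipy, OpenCV 4.12 (cv2) and the standard library are available. Lean on these libraries where they do the work, as an engineer would, in place of code of your own. Each camera call takes 0.05 s, during which the arm holds its last target.

### The job

Put the wooden toggles away for the next bag: open the lid of the beech parts box, pour all seven toggles from the red mug that holds them into its large compartment, stand the empty mug upright on the desk beside the box and shut the lid. The thread spool stays in the small compartment, and leave the jar, the bottle and the glue pot standing where they are.

Things in the scene. Friction and masses are not known exactly. Their poses are not given: they have to be found in the camera images.
- parts_box: Beech parts box fixed to the desk, 110 (x) x 170 (y) x 52 mm high without lid, walls and floor 6 mm. Origin: centre of its underside, z up; x points to its hinge side, away from the robot (yaw within 0.25 rad). A divider at y = -0.020 (4 mm thick, top at z = 0.040) splits it into the large compartment and, to -y, a small one (y -0.079 to -0.022) that holds the thread spool.
- parts_box_lid (a joint): Lid hinge, rad: 0 shut, grows as the lid's front swings up and back; stop at 1.745, just past upright. The lid is a 110 x 170 x 7 mm board of 0.12 kg with no latch. The hinge is a little stiff: below about 1.0 rad the lid sinks shut slowly by itself, above 1.3 rad it stays where it is left; then it is shut by pushing it forward from behind.
- lid_lip (a point): Point on the lid: middle of the lower front edge of its lip, a tongue 40 mm wide (y) and 6 mm high in the middle of the lid's front edge that stands 6 mm out from the box's front wall, underside 53 mm above the desk when shut; lift it with a fingertip from below. 120 mm from the hinge axis; lid underside in the plane of lip and hinge axis, upper side 7 mm beyond.
- lid_hinge (a point): Middle of the lid's hinge axis, fixed to the box at (0.059, 0, 0.053) in the box's frame; the axis runs along the box's y.
- large_compartment (a point): Centre of the floor of the large compartment, at (0, 0.030, 0.006) in the box's frame; the compartment is 98 mm long in x (-0.049 to 0.049) and 97 mm in y (-0.018 to 0.079), 46 mm deep.
- toggle_mug: Red mug, cream inside, 0.2 to 0.3 kg, holding seven toggles, left or right of the box. Origin on its underside, z up; round body centred at y = +0.018, 80 mm across at the foot, 98 mm at the rim, 70 mm high, wall about 5 mm, floor 8 mm. The handle stands out to -y in the plane x = 0: 14 mm wide, out to y = -0.067, z 0.009 to 0.062. At the start it points to the robot (world -x, within 0.7 rad).
- mug_mouth (a point): Centre of the mug's mouth, at (0, 0.018, 0.070) in the mug's frame.
- mug_handle (a point): Point to grip on the mug's handle, at (0, -0.055, 0.045) in the mug's frame: treat the handle as a solid 14 mm tongue and pinch it across that width (along the mug's x), gripper upright or leaning away from the mug.
- thread_spool: Red thread spool, 35 mm across, 44 mm high, standing in the small compartment of the box under the lid; origin at its underside. It stays there.
- dye_jar: Bystander: glass jar with a red lid, 67 mm across, 81 mm high, on the desk on the other side of the box from the mug; origin at its underside.
- bottle: Bystander: brown bottle with a white cap, 59 mm across, 198 mm high, behind left or behind right of the box; origin at its underside.
- glue_pot: Bystander: glue pot with a blue lid, 47 mm across, 70 mm high, behind the box on the other side from the bottle; origin at its underside.
- toggle_0: One of seven alike dark wooden barrel toggles, 42 mm long and 18 mm thick with rounded ends and a cord groove round the middle, about 12 g, loose in the mug; origin at its centre, x along the barrel.
- toggle_1: One of seven alike dark wooden barrel toggles, 42 mm long and 18 mm thick with rounded ends and a cord groove round the middle, about 12 g, loose in the mug; origin at its centre, x along the barrel.
- toggle_2: One of seven alike dark wooden barrel toggles, 42 mm long and 18 mm thick with rounded ends and a cord groove round the middle, about 12 g, loose in the mug; origin at its centre, x along the barrel.
- toggle_3: One of seven alike dark wooden barrel toggles, 42 mm long and 18 mm thick with rounded ends and a cord groove round the middle, about 12 g, loose in the mug; origin at its centre, x along the barrel.
- toggle_4: One of seven alike dark wooden barrel toggles, 42 mm long and 18 mm thick with rounded ends and a cord groove round the middle, about 12 g, loose in the mug; origin at its centre, x along the barrel.
- toggle_5: One of seven alike dark wooden barrel toggles, 42 mm long and 18 mm thick with rounded ends and a cord groove round the middle, about 12 g, loose in the mug; origin at its centre, x along the barrel.
- toggle_6: One of seven alike dark wooden barrel toggles, 42 mm long and 18 mm thick with rounded ends and a cord groove round the middle, about 12 g, loose in the mug; origin at its centre, x along the barrel.

How it is judged:
On the way, in this order (a step that is already met when the one before it is completed fails the run):
1. the box's lid is open (value of joint parts_box_lid above 1.1 rad), for 0.2 s.
2. the mug, held in the gripper, is tipped over the box (angle between toggle_mug's own z axis and vertical above 1.25 rad and contact force between toggle_mug and the fingers above 0.5 N and height (world z) of toggle_mug above 0.06 m and horizontal distance between mug_mouth and large_compartment below 0.15 m), for 0.1 s.
3. all seven toggles lie in the large compartment (x of toggle_0 in the frame of parts_box between -0.048 and 0.048 m and y of toggle_0 in the frame of parts_box between -0.017 and 0.078 m and z of toggle_0 in the frame of parts_box between 0 and 0.05 m and x of toggle_1 in the frame of parts_box between -0.048 and 0.048 m and y of toggle_1 in the frame of parts_box between -0.017 and 0.078 m and z of toggle_1 in the frame of parts_box between 0 and 0.05 m and x of toggle_2 in the frame of parts_box between -0.048 and 0.048 m and y of toggle_2 in the frame of parts_box between -0.017 and 0.078 m and z of toggle_2 in the frame of parts_box between 0 and 0.05 m and x of toggle_3 in the frame of parts_box between -0.048 and 0.048 m and y of toggle_3 in the frame of parts_box between -0.017 and 0.078 m and z of toggle_3 in the frame of parts_box between 0 and 0.05 m and x of toggle_4 in the frame of parts_box between -0.048 and 0.048 m and y of toggle_4 in the frame of parts_box between -0.017 and 0.078 m and z of toggle_4 in the frame of parts_box between 0 and 0.05 m and x of toggle_5 in the frame of parts_box between -0.048 and 0.048 m and y of toggle_5 in the frame of parts_box between -0.017 and 0.078 m and z of toggle_5 in the frame of parts_box between 0 and 0.05 m and x of toggle_6 in the frame of parts_box between -0.048 and 0.048 m and y of toggle_6 in the frame of parts_box between -0.017 and 0.078 m and z of toggle_6 in the frame of parts_box between 0 and 0.05 m), for 0.2 s.
At the end, for the whole second after the job is handed in: The lid is shut (joint under 0.04 rad), all seven toggles lie inside the large compartment and the spool in the small one, and the mug stands upright on the desk (tilt under 0.08 rad), at rest, its mouth's centre at least 10 cm from the middle of the box (all of step 3 and value of joint parts_box_lid below 0.04 rad and y of thread_spool in the frame of parts_box between -0.08 and -0.02 m and x of thread_spool in the frame of parts_box between -0.05 and 0.05 m and z of thread_spool in the frame of parts_box below 0.03 m and angle between toggle_mug's own z axis and vertical below 0.08 rad and height (world z) of toggle_mug between -0.005 and 0.01 m and linear speed of toggle_mug below 0.02 m/s and horizontal distance between mug_mouth and parts_box above 0.1 m); the robot touches nothing.
It fails at once if the dye jar is pushed more than 3 cm or knocked over (distance of dye_jar from where it was at the start of the episode above 0.03 m or angle between dye_jar's own z axis and vertical above 0.3 rad).
It fails at once if the bottle is pushed more than 3 cm or knocked over (distance of bottle from where it was at the start of the episode above 0.03 m or angle between bottle's own z axis and vertical above 0.3 rad).
It fails at once if the glue pot is pushed more than 3 cm or knocked over (distance of glue_pot from where it was at the start of the episode above 0.03 m or angle between glue_pot's own z axis and vertical above 0.3 rad).
It also fails if it takes over 72 s, if anything falls off the work surface, if the arm or the gripper's body presses on something with over 40 N, if the wrist force passes 120 N, or if a joint passes its speed limit or range.

## Working session

There is one attempt and no reset: what is moved stays moved. The work goes in short steps, Python scripts to look and compute and a tool call to move; the robot and the scene stay as the last step left them, time stands still between calls to the robot, and variables do not carry over. Pictures are saved under pics/ and viewed, and the job is handed in when it is done.

Besides the shell and the picture viewer there is one more tool, called after "Emit:" as a command line: name --pt "numbers of a row" for each row, then --argument value for the rest. carry_out: Moves the arm, as the interface text tells. Its arguments: {"type":"object","properties":{"moves":{"type":"array"},"force":{"type":"number"}},"required":["moves"]}

```bash
ls; mkdir -p pics; python3 - <<'E'
from rig import robot
import cv2, numpy as np
o=robot.get_obs(); print(o)
for n in ("scene","top"):
    im=robot.camera(n); cv2.imwrite(f"pics/{n}0.png",im[:,:,::-1])
for n in ("scene","top","wrist"): print(n,robot.camera_params(n))
E
```

```text
pics
{'time': 0.0, 'q': array([ 1.00354040e+00,  5.28463330e-01,  1.43391444e+00,  3.89844917e-06,
        1.18140870e+00, -1.78464516e-01]), 'joint_velocities': array([-0.00070594,  0.00035378,  0.00044799,  0.00074998, -0.00129489,
       -0.00216385]), 'joint_torque': array([-3.29592667e-04, -4.40043390e+01, -1.76591223e+01,  6.31129090e-02,
        5.81574161e-02, -1.71666165e-04]), 'position': array([0.23649349, 0.5777836 , 0.24656947]), 'tool_rot': array([ 0.58747887,  0.39328372, -0.39470586, -0.58685925]), 'ft_force': array([ 0.07737843, -0.92333346, -0.23950654]), 'moment': array([ 0.02926189,  0.04798183, -0.05021361]), 'grip_width': 0.08674770304427873}
scene {'fx': 385.1611862722928, 'fy': 385.1611862722928, 'cx': 280.242156198643, 'cy': 207.7898174100221, 'extrinsics': array([[ 0.54576743, -0.38969889,  0.74180368, -0.0088657 ],
       [-0.83758872, -0.22820387,  0.49635484, -0.36472265],
       [-0.02414646, -0.8922207 , -0.45095363,  0.46965409],
       [ 0.        ,  0.        ,  0.        ,  1.        ]])}
top {'fx': 420.2254179592216, 'fy': 420.2254179592216, 'cx': 284.80534174902886, 'cy': 207.44901438812622, 'extrinsics': array([[ 0.00751073, -0.98648623,  0.16367195,  0.45907839],
       [-0.99984328, -0.01003252, -0.0145864 ,  0.04099236],
       [ 0.01603132, -0.16353675, -0.98640698,  0.92914985],
       [ 0.        ,  0.        ,  0.        ,  1.        ]])}
wrist {'fx': 325.19226210127806, 'fy': 325.19226210127806, 'cx': 284.9793317164229, 'cy': 209.13297072120722, 'mount': array([[ 9.99999988e-01, -7.75597552e-05,  1.36541050e-04,
        -1.05910860e-03],
       [-1.53607389e-04, -3.02545130e-01,  9.53135049e-01,
        -1.37463357e-01],
       [-3.26150913e-05, -9.53135058e-01, -3.02545138e-01,
         8.36393870e-02],
       [ 0.00000000e+00,  0.00000000e+00,  0.00000000e+00,
         1.00000000e+00]])}
```

View pics/scene0.png

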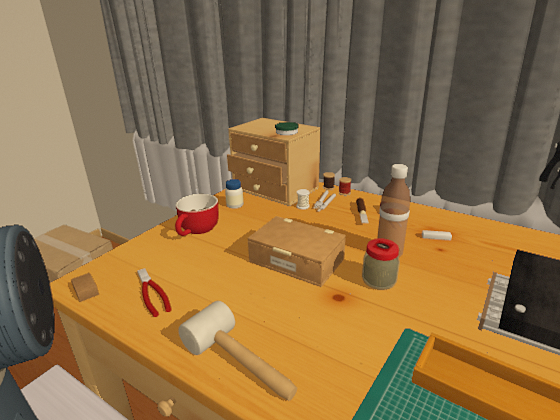

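View pics/top0.png

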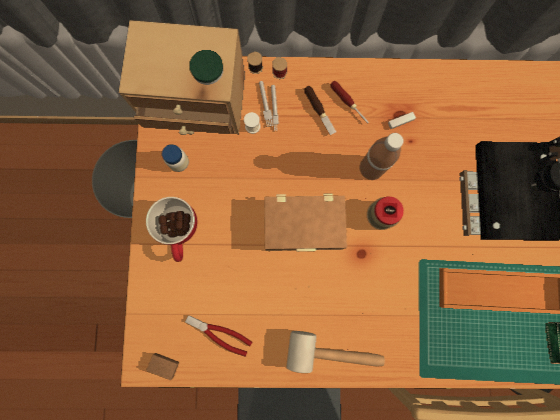

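```bash
cat > h.py <<'E'
import numpy as np, cv2
from rig import robot
from scipy.spatial.transform import Rotation as R
def ray(name,u,v):
    p=robot.camera_params(name); E=p['extrinsics']
    d=E[:3,:3]@np.array([(u-p['cx'])/p['fx'],(v-p['cy'])/p['fy'],1.]); return E[:3,3],d
def onz(name,u,v,z):
    o,d=ray(name,u,v); return o+d*(z-o[2])/d[2]
def proj(name,P):
    p=robot.camera_params(name); E=np.linalg.inv(p['extrinsics'])
    c=E[:3,:3]@np.asarray(P,float)+E[:3,3]; return np.array([p['cx']+p['fx']*c[0]/c[2],p['cy']+p['fy']*c[1]/c[2]])
def crop(fn,out,x0,y0,x1,y1,s):
    im=cv2.imread(fn)[y0:y1,x0:x1]; cv2.imwrite(out,cv2.resize(im,None,fx=s,fy=s,interpolation=cv2.INTER_CUBIC))
E
python3 - <<'E'
from h import *
crop("pics/top0.png","pics/t_box.png",250,180,410,270,5)
crop("pics/top0.png","pics/t_mug.png",130,130,230,275,4)
crop("pics/scene0.png","pics/s_box.png",230,200,370,290,5)
crop("pics/scene0.png","pics/s_mug.png",160,165,260,245,6)
E
```

```text
(no output)
```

View pics/t_box.png

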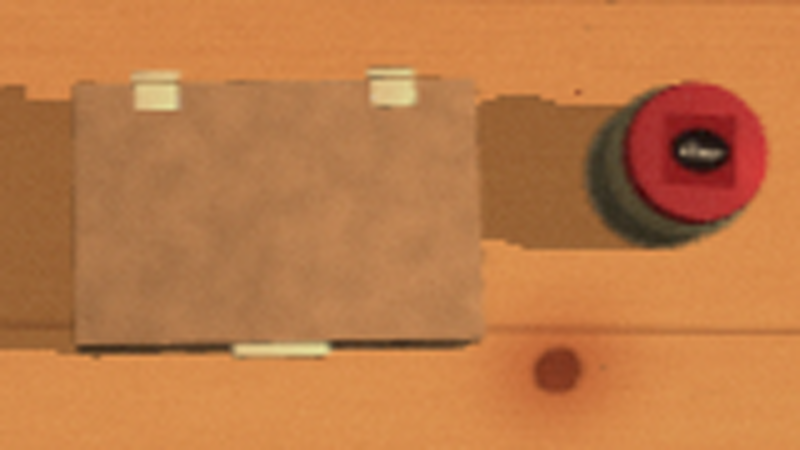

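View pics/t_mug.png

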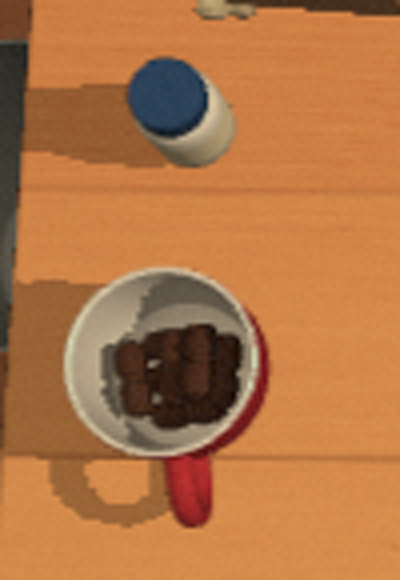

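View pics/s_box.png

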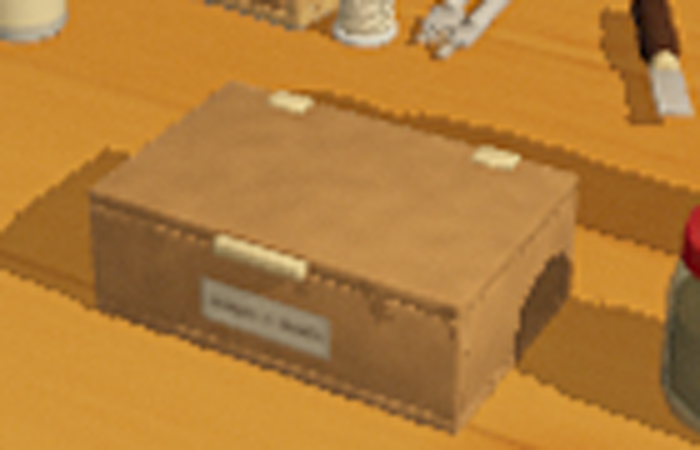

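View pics/s_mug.png

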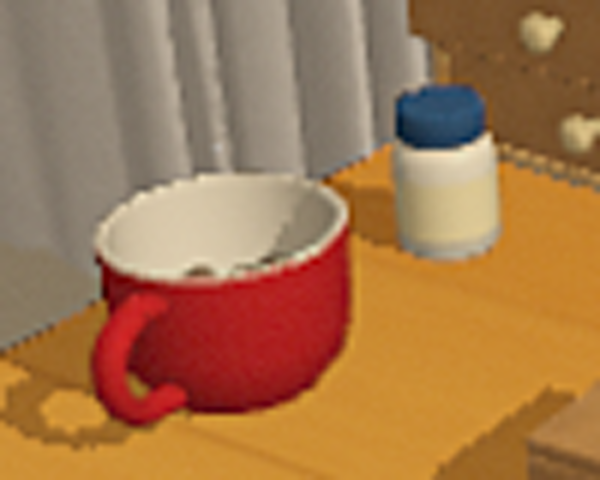

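```bash
python3 - <<'E'
from h import *
f=lambda u,v,s,x,y:((u+.5)/s-.5+x,(v+.5)/s-.5+y)
P=[onz('top',*f(u,v,5,250,180),.060) for u,v in [(76,85),(475,80),(482,340),(77,346)]]
for p in P: print('lid',p)
c=np.mean(P,0); print('c',c,'yaw', np.arctan2(*( -(P[0]-P[1]+P[3]-P[2])[:2]*[1,-1])), [np.linalg.norm(P[i]-P[(i+1)%4]) for i in range(4)])
S=[onz('scene',*f(u,v,5,230,200),.060) for u,v in [(233,82),(577,183),(457,312),(92,195)]]
for p in S: print('sc lid',p)
print(np.mean(S,0),[np.linalg.norm(S[i]-S[(i+1)%4]) for i in range(4)])
for u,v in [(233,350),(329,350)]: print('lip',onz('top',*f(u,v,5,250,180),.056))
print('mug',onz('top',*f(161.5,362,4,130,130),.07))
print('mug w',onz('top',*f(65,362,4,130,130),.07),onz('top',*f(258,362,4,130,130),.07),onz('top',*f(161,269,4,130,130),.07),onz('top',*f(161,455,4,130,130),.07))
print('mug sc',[onz('scene',*f(u,v,6,160,165),.07) for u,v in [(96,237),(350,225),(223,228)]])
print('handle',onz('top',*f(192,525,4,130,130),.045),onz('top',*f(188,480,4,130,130),.058))
print('jar top',onz('top',*f(697,153,5,250,180),.081))
print('glue',onz('top',*f(168,98,4,130,130),.07))
print('bottle',onz('top',395,141,.198))
print('table edge left',onz('top',134,300,0),onz('top',138,130,0), 'cabinet',onz('top',240,130,0))
E
```

```text
lid [0.6260052  0.07041182 0.06      ]
lid [ 0.62993892 -0.09793917  0.06      ]
lid [ 0.52038117 -0.09910962  0.06      ]
lid [0.51646914 0.06832445 0.06      ]
c [ 0.57319861 -0.01457813  0.06      ] yaw 0.023361109831973256 [np.float64(0.16839694233803104), np.float64(0.10956399799832547), np.float64(0.1674797603516907), np.float64(0.1095559462011499)]
sc lid [0.62584055 0.07158504 0.06      ]
sc lid [ 0.62416366 -0.09832132  0.06      ]
sc lid [ 0.51795194 -0.09901613  0.06      ]
sc lid [0.51466889 0.06690732 0.06      ]
[ 0.57065626 -0.01471127  0.06      ] [np.float64(0.1699146355937321), np.float64(0.10621399888944608), np.float64(0.1659559321865945), np.float64(0.1112700276644978)]
lip [0.51563367 0.0037937  0.056     ]
lip [ 0.51597417 -0.03605581  0.056     ]
mug [0.5728554  0.26383674 0.07      ]
mug w [0.57237863 0.31311298 0.07      ] [0.57333305 0.21446932 0.07      ] [0.62142167 0.2666215  0.07      ] [0.52515891 0.26160863 0.07      ]
mug sc [array([0.53884307, 0.30118657, 0.07      ]), array([0.59846626, 0.22050768, 0.07      ]), array([0.57059534, 0.262883  , 0.07      ])]
handle [0.49084795 0.250079   0.045     ] [0.51334823 0.25018343 0.058     ]
jar top [ 0.59626206 -0.18543559  0.081     ]
glue [0.71313528 0.26772294 0.07      ]
bottle [ 0.70497426 -0.16939489  0.198     ]
table edge left [0.40821134 0.35006703 0.        ] [0.79027715 0.36610151 0.        ] cabinet [0.79339066 0.1320359  0.        ]
```

```bash
cat >> h.py <<'E'
import json,os
def log():
    o=robot.get_obs()
    with open('log.jsonl','a') as f: f.write(json.dumps(dict(t=float(o['time']),q=list(map(float,o['q'])),p=list(map(float,o['position'])),r=list(map(float,o['tool_rot'])),f=list(map(float,o['ft_force']))))+'\n')
    return o
def Rd(d,x):
    """tool rotation with y=d, x approx given"""
    d=np.array(d,float);d/=np.linalg.norm(d);x=np.array(x,float);x-=d*(x@d);x/=np.linalg.norm(x)
    return np.column_stack([x,d,np.cross(x,d)])
def delta(p,Rt,o=None):
    o=o or log(); R0=R.from_quat(o['tool_rot'])
    s=R0.inv().apply(np.array(p)-o['position'])*100; rv=(R0.inv()*R.from_matrix(Rt)).as_rotvec()
    n=max(np.linalg.norm(s)/5,np.degrees(np.linalg.norm(rv))/8.59)
    print('shift',s.round(2),'rv',rv.round(3),'rows>=',round(n,1)); return s,rv
E
python3 - <<'E'
from h import *
o=log()
# target tool pitched, in front of the box, free space
delta([.40,.15,.30],Rd([.5,-.3,-1],[0,-1,0]))
delta([.40,.15,.30],Rd([.5,-.3,-1],[0,1,0]))
E
```

```text
shift [-33.41  -5.28 -31.34] rv [-0.229  2.727 -0.711] rows>= 18.9
shift [-33.41  -5.28 -31.34] rv [-0.505 -0.318  0.162] rows>= 9.2
```

Emit:
carry_out --pt "0.5 -16.7 -2.6 -15.7 -0.25 -0.16 0.08" --pt "0.5 -16.7 -2.6 -15.7 -0.25 -0.16 0.08" --pt "0.5 -16.7 -2.6 -15.7 -0.25 -0.16 0.08" --pt "0 -16.7 -2.6 -15.7 -0.25 -0.16 0.08" --pt "0 -16.7 -2.6 -15.7 -0.25 -0.16 0.08" --pt "0 -16.7 -2.6 -15.7 -0.25 -0.16 0.08" --pt "0 -16.7 -2.6 -15.7 -0.25 -0.16 0.08"

```text
time: 0.8
position: [0.319, 0.3641, 0.2736]
tool_rot: [0.638, 0.461, -0.41, -0.461]
ft_force: [1.1, 0.1, 0.4]
grip_width: 0.0392
```

```bash
python3 - <<'E'
from h import *
o=log(); print(o['q'],o['position'],R.from_quat(o['tool_rot']).as_matrix())
delta([.40,.12,.30],Rd([.5,-.3,-1],[0,1,0]))
delta([.40,.12,.30],Rd([.3,.3,-1],[.5,1,0]))
E
```

```text
[ 0.76915943  0.31334273  1.76139065 -0.2997141   1.03803299 -0.42263431] [0.31903896 0.36405564 0.27359613] [[ 0.23813505  0.21092465 -0.94805195]
 [ 0.96629113 -0.14978949  0.20939094]
 [-0.09784251 -0.9659575  -0.23948475]]
shift [-21.91   2.81 -13.42] rv [-0.254 -0.161  0.085] rows>= 5.2
shift [-21.91   2.81 -13.42] rv [ 0.074  0.257 -0.432] rows>= 5.2
```

Emit:
carry_out --pt "0 -11 1.5 -7 0.08 0.25 -0.4" --pt "0 -11 1.5 -7 0.08 0.25 -0.4" --pt "0 -11 1.5 -7 0.08 0.25 -0.4" --pt "0 -11 1.5 -7 0.08 0.25 -0.4" --pt "0 -11 1.5 -7 0.08 0.25 -0.4" --pt "0 -11 1.5 -7 0.08 0.25 -0.4"

```text
time: 1.4
position: [0.3628, 0.2415, 0.2867]
tool_rot: [-0.561, -0.501, 0.247, 0.611]
ft_force: [-0.0, 0.2, 0.1]
grip_width: 0.0009
```

```bash
python3 - <<'E'
from h import *
o=log(); print(o['q'],o['position'])
delta([.45,.0,.34],Rd([.9,.3,-1],[-.3,1,0]))
E
```

```text
[ 0.19934144  0.09255714  2.06290291  0.3051788   0.69379944 -1.14495507] [0.36276887 0.24150606 0.28669607]
shift [-15.82  -8.71 -19.01] rv [-0.46  -0.779 -0.026] rows>= 6.0
```

Emit:
carry_out --pt "0 -16 -9 -19 -0.46 -0.5 0" --pt "0 -16 -9 -19 -0.46 -0.5 0" --pt "0 -16 -9 -19 -0.46 -0.5 0" --pt "0 -16 -9 -19 -0.46 -0.5 0" --pt "0 -16 -9 -19 -0.46 -0.5 0" --pt "0 -16 -9 -19 -0.46 -0.5 0" --pt "0 -16 -9 -19 -0.46 -0.5 0" --pt "0 -16 -9 -19 -0.46 -0.5 0"

```text
time: 2.2
position: [0.4479, -0.0003, 0.3416]
tool_rot: [0.603, 0.681, -0.259, -0.326]
ft_force: [0.9, 0.5, -0.9]
grip_width: 0.0004
```

```bash
cat > fit.py <<'E'
import numpy as np,json
from scipy.optimize import least_squares
from scipy.spatial.transform import Rotation as R
L=[json.loads(l) for l in open('log.jsonl')]
Q=np.array([l['q'] for l in L]);P=np.array([l['p'] for l in L]);RT=R.from_quat([l['r'] for l in L])
rx=lambda a,v:R.from_rotvec(np.outer(np.atleast_1d(a),v))
# product of exponentials: axes z,y,y,z,y,z at zero (arm straight up), then fixed tool
def fk(x,Q):
    Q=np.atleast_2d(Q)
    s=x[18:23]  # none
    ax=[[0,0,1],[0,1,0],[0,1,0],[0,0,1],[0,1,0],[0,0,1]]
    sg=SG
    p=np.zeros((len(Q),3));r=R.identity(len(Q))
    off=[np.array([0,0,x[0]]),np.array([x[1],x[2],0]),np.array([x[3],0,x[4]]),np.array([x[5],0,x[6]]),np.array([0,x[7],0]),np.array([x[8],0,x[9]])]
    # base height; shoulder ofs; upper arm; elbow ofs+forearm;
    seq=[0,1,2,3,4,5]
    for i in range(6):
        p=p+r.apply(off[i])
        r=r*rx(sg[i]*Q[:,i]+ (x[10+i] if FREE else 0),ax[i])
    p=p+r.apply([0,0,x[16]])
    r=r*R.from_rotvec(x[17:20])
    return p,r
FREE=False
SG=[1,1,1,1,1,1]
if __name__=='__main__':
    import itertools
    best=[]
    for sg in itertools.product([1],[1],[1],[1,-1],[1,-1],[1,-1]):
        SG=sg
        def res(x):
            p,r=fk(x,Q); e=(r.inv()*RT).as_rotvec(); return np.r_[((p-P)).ravel(),e.ravel()*.3,1e-4*(x)]
        for rv in ([0,0,0],[-1.57,0,0],[1.57,0,0],[-1.2,1.2,1.2],[-1.2,-1.2,-1.2],[1.2,1.2,-1.2]):
            x0=np.r_[.2,0,.0,0,.4,0,.3,0,0,.1,np.zeros(6),.2,rv]
            s=least_squares(res,x0,max_nfev=200); best.append((s.cost,sg,s.x))
    best.sort(key=lambda b:b[0])
    for b in best[:3]: print(b[0],b[1],b[2].round(4))
    SG=best[0][1];x=best[0][2];p,r=fk(x,Q);print((p-P).round(4),(r.inv()*RT).as_rotvec().round(4))
    json.dump(dict(x=list(x),sg=SG),open('kin.json','w'))
E
python3 - <<'E'
from h import *
o=log(); print(o['q'],o['position'])
E
python3 fit.py
```

```text
[-0.57519319 -0.03381842  2.18946111  0.91856652  0.6360805  -2.82385604] [ 4.47920680e-01 -3.08657194e-04  3.41610243e-01]
5.254300196474038e-08 (1, 1, 1, 1, 1, 1) [ 0.2741  0.      0.111  -0.      0.588   0.1141  0.3917  0.      0.
  0.1402  0.      0.      0.      0.      0.      0.      0.1402  0.
  2.2214  2.2214]
5.25430019647404e-08 (1, 1, 1, 1, 1, 1) [ 0.2741  0.      0.111  -0.      0.588   0.1141  0.3917  0.      0.
  0.1402  0.      0.      0.      0.      0.      0.      0.1402 -0.
 -2.2214 -2.2214]
5.254300196474048e-08 (1, 1, 1, 1, 1, 1) [ 0.2741  0.      0.111  -0.      0.588   0.1141  0.3917  0.      0.
  0.1402  0.      0.      0.      0.      0.      0.      0.1402 -0.
  2.2214  2.2214]
[[ 0. -0. -0.]
 [ 0. -0. -0.]
 [ 0. -0. -0.]
 [-0. -0.  0.]
 [-0. -0.  0.]
 [-0. -0.  0.]
 [ 0.  0. -0.]
 [ 0.  0. -0.]
 [-0. -0.  0.]] [[ 0.  0.  0.]
 [ 0.  0.  0.]
 [ 0.  0.  0.]
 [ 0.  0.  0.]
 [ 0.  0.  0.]
 [ 0.  0.  0.]
 [-0.  0.  0.]
 [-0.  0.  0.]
 [-0.  0.  0.]]
```

```bash
cat > kin.py <<'E'
import numpy as np,json
from scipy.optimize import least_squares
from scipy.spatial.transform import Rotation as R
import fit
K=json.load(open('kin.json'));fit.SG=K['sg'];X=np.array(K['x'])
LO=np.array([-3.08,-.75,.22,-1.43,0,-2.85]);HI=np.array([3.08,2.2,2.44,4.57,2.65,2.85])
def fk(q):
    p,r=fit.fk(X,q); return p[0],r[0]
rng=np.random.default_rng(0)
def ik(p,Rt,seed=None,n=30):
    Rt=R.from_matrix(Rt); out=[]
    a=np.arctan2(p[1],p[0])
    seeds=[seed] if seed is not None else [np.r_[a+rng.normal()*.4,rng.uniform(LO[1:],HI[1:])] for _ in range(n)]
    for s in seeds:
        def f(q):
            pp,r=fk(q); return np.r_[pp-p,.3*(r.inv()*Rt).as_rotvec()]
        try: S=least_squares(f,np.clip(s,LO+1e-3,HI-1e-3),bounds=(LO,HI),max_nfev=60)
        except Exception: continue
        if S.cost<1e-9 and not any(np.abs(S.x-o).max()<.02 for o in out): out.append(S.x)
    return out
E
python3 - <<'E'
from kin import *
from h import Rd
def dd(el,az): el,az=np.radians([el,az]); return np.array([np.cos(el)*np.cos(az),np.cos(el)*np.sin(az),np.sin(el)])
for name,pt,az,els in [('lid',[.512,-.016,.047],0,(-15,-30,-45)),('grip',[.5,.25,.045],10,(-20,-30,-45)),('pourfwd',[.57,.015,.2],0,(-30,-90,-130,-140,-150)),('pourroll',[.52,.015,.19],0,(0,-20,-10)),('pourroll',[.52,.015,.19],20,(0,-20))]:
  for el in els:
    for sx in (1,-1):
      d=dd(el,az); Rt=Rd(d,sx*np.array([-np.sin(np.radians(az)),np.cos(np.radians(az)),0]))
      off=.025 if name=='lid' else .006
      for q in ik(np.array(pt)-off*d,Rt): print(name,el,az,sx,q.round(2))
E
```

```text
lid -45 0 1 [-0.44  0.95  2.43  2.78  1.    1.45]
lid -45 0 -1 [-0.44  0.95  2.43  2.78  1.   -1.69]
grip -20 10 1 [0.35 1.27 2.32 3.31 1.66 1.65]
grip -20 10 -1 [ 0.35  1.27  2.32  3.31  1.66 -1.5 ]
grip -30 10 1 [0.34 1.12 2.31 3.29 1.33 1.62]
grip -30 10 -1 [ 0.34  1.12  2.31  3.29  1.33 -1.52]
grip -45 10 1 [0.32 0.9  2.23 3.29 0.77 1.57]
grip -45 10 -1 [ 0.32  0.9   2.23  3.29  0.77 -1.57]
pourfwd -30 0 1 [-0.31  0.63  2.34  2.8   0.88  1.64]
pourfwd -30 0 -1 [-0.31  0.63  2.34  2.8   0.88 -1.5 ]
pourfwd -90 0 1 [-0.17  0.51  1.61 -0.    1.02 -1.74]
pourfwd -90 0 -1 [-0.17  0.51  1.61  0.    1.02  1.4 ]
pourfwd -130 0 1 [-0.13  0.82  1.15 -0.09  1.87 -1.69]
pourfwd -130 0 -1 [-0.13  0.82  1.15 -0.09  1.87  1.45]
pourfwd -140 0 1 [-0.12  0.9   1.05 -0.11  2.05 -1.7 ]
pourfwd -140 0 -1 [-0.12  0.9   1.05 -0.11  2.05  1.44]
pourfwd -150 0 1 [-0.12  0.99  0.97 -0.13  2.22 -1.71]
pourfwd -150 0 -1 [-0.12  0.99  0.97 -0.13  2.22  1.43]
```

```bash
python3 - <<'E'
from kin import *
from h import Rd
def dd(el,az): el,az=np.radians([el,az]); return np.array([np.cos(el)*np.cos(az),np.cos(el)*np.sin(az),np.sin(el)])
for az in (0,-15,-25,20):
  for el in (-40,-50,-60):
    for pt in ([.46,-.016,.05],[.51,-.016,.05],[.56,-.016,.13],[.64,-.016,.14]):
      d=dd(el,az); Rt=Rd(d,-np.array([-np.sin(np.radians(az)),np.cos(np.radians(az)),0]))
      print(az,el,pt,[list(q.round(2)) for q in ik(np.array(pt)-.025*d,Rt,n=8)])
E
```

```text
0 -40 [0.46, -0.016, 0.05] []
0 -40 [0.51, -0.016, 0.05] []
0 -40 [0.56, -0.016, 0.13] [[np.float64(-0.4), np.float64(0.69), np.float64(2.33), np.float64(2.7), np.float64(0.76), np.float64(-1.5)]]
0 -40 [0.64, -0.016, 0.14] [[np.float64(-0.32), np.float64(0.65), np.float64(2.12), np.float64(2.65), np.float64(0.53), np.float64(-1.35)]]
0 -50 [0.46, -0.016, 0.05] []
0 -50 [0.51, -0.016, 0.05] [[np.float64(-0.41), np.float64(0.84), np.float64(2.38), np.float64(2.76), np.float64(0.77), np.float64(-1.62)]]
0 -50 [0.56, -0.016, 0.13] [[np.float64(-0.35), np.float64(0.57), np.float64(2.22), np.float64(2.49), np.float64(0.38), np.float64(-1.23)]]
0 -50 [0.64, -0.016, 0.14] [[np.float64(-0.29), np.float64(0.58), np.float64(2.01), np.float64(2.15), np.float64(0.22), np.float64(-0.82)]]
0 -60 [0.46, -0.016, 0.05] [[np.float64(-0.42), np.float64(0.74), np.float64(2.39), np.float64(2.71), np.float64(0.52), np.float64(-1.56)]]
0 -60 [0.51, -0.016, 0.05] [[np.float64(-0.36), np.float64(0.71), np.float64(2.25), np.float64(2.62), np.float64(0.36), np.float64(-1.39)]]
0 -60 [0.56, -0.016, 0.13] [[np.f
[... 3750 characters left out ...]
 -50 [0.64, -0.016, 0.14] [[np.float64(-0.42), np.float64(0.59), np.float64(1.96), np.float64(1.48), np.float64(0.47), np.float64(-0.53)]]
20 -60 [0.46, -0.016, 0.05] [[np.float64(-0.56), np.float64(0.73), np.float64(2.35), np.float64(2.13), np.float64(0.48), np.float64(-1.46)]]
20 -60 [0.51, -0.016, 0.05] [[np.float64(-0.49), np.float64(0.71), np.float64(2.22), np.float64(1.93), np.float64(0.41), np.float64(-1.15)]]
20 -60 [0.56, -0.016, 0.13] [[np.float64(-0.43), np.float64(0.52), np.float64(2.05), np.float64(1.12), np.float64(0.4), np.float64(-0.22)]]
20 -60 [0.64, -0.016, 0.14] [[np.float64(-0.36), np.float64(0.56), np.float64(1.85), np.float64(0.83), np.float64(0.45), np.float64(0.15)]]
```

```bash
cat > sim.py <<'E'
from kin import *
from h import *
def dd(el,az): el,az=np.radians([el,az]); return np.array([np.cos(el)*np.cos(az),np.cos(el)*np.sin(az),np.sin(el)])
def hx(az,s): return s*np.array([-np.sin(np.radians(az)),np.cos(np.radians(az)),0])
def simrows(q0,rows,verbose=True):
    p0,R0=fk(q0); p,r,q=p0,R0,np.array(q0); path=[q]
    for row in rows:
        tp=p0+R0.apply(np.array(row[1:4])/100); tr=R0*R.from_rotvec(row[4:7])
        dp=tp-p; rv=(r.inv()*tr).as_rotvec(); 
        k=min(1,.05/max(np.linalg.norm(dp),1e-9),np.radians(8.59)/max(np.linalg.norm(rv),1e-9))
        p=p+dp*k; r=r*R.from_rotvec(rv*k)
        s=ik(p,r.as_matrix(),seed=q)
        if not s: print('IK FAIL at',p,k); break
        dq=s[0]-q; q=s[0]; path.append(q)
        if verbose: print(q.round(2),'k%.2f'%k,'dqmax %.2f'%np.abs(dq).max(),p.round(3))
    return path
E
python3 - <<'E'
from sim import *
o=log()
d=dd(-60,0)
s,rv=delta(np.array([.46,-.016,.055])-.025*d+[0,0,.1],Rd(d,[0,-1,0]),o)
simrows(o['q'],[[0,*s,*rv]]*22)
E
```

```text
shift [-3.72 12.04 10.76] rv [-0.223  3.092  0.299] rows>= 20.8
[-0.57 -0.02  2.21  0.97  0.59 -2.73] k0.05 dqmax 0.10 [ 0.448 -0.001  0.334]
[-0.56 -0.    2.23  1.02  0.55 -2.63] k0.05 dqmax 0.10 [ 0.448 -0.002  0.326]
[-0.55  0.01  2.25  1.08  0.5  -2.54] k0.05 dqmax 0.09 [ 0.448 -0.003  0.318]
[-0.53  0.03  2.27  1.13  0.46 -2.44] k0.06 dqmax 0.09 [ 0.448 -0.003  0.31 ]
[-0.52  0.05  2.28  1.19  0.42 -2.35] k0.06 dqmax 0.09 [ 0.448 -0.004  0.302]
[-0.5   0.07  2.29  1.26  0.38 -2.26] k0.06 dqmax 0.09 [ 0.448 -0.005  0.294]
[-0.48  0.09  2.3   1.32  0.34 -2.17] k0.07 dqmax 0.09 [ 0.448 -0.006  0.286]
[-0.46  0.11  2.31  1.39  0.31 -2.08] k0.07 dqmax 0.09 [ 0.448 -0.006  0.278]
[-0.45  0.13  2.31  1.45  0.28 -1.99] k0.08 dqmax 0.09 [ 0.448 -0.007  0.27 ]
[-0.43  0.15  2.32  1.52  0.25 -1.89] k0.08 dqmax 0.09 [ 0.448 -0.008  0.262]
[-0.42  0.17  2.32  1.57  0.23 -1.79] k0.09 dqmax 0.10 [ 0.448 -0.009  0.254]
[-0.41  0.2   2.32  1.62  0.21 -1.68] k0.10 dqmax 0.11 [ 0.448 -0.009  0.246]
[-0.4   0.22  2.32  1.65  0.2  -1.57] k0.11 dqmax 0.12 [ 0.448 -0.01   0.238]
[-0.39  0.24  2.32  1.68  0.18 -1.44] k0.13 dqmax 0.13 [ 0.448 -0.011  0.23 ]
[-0.39  0.26  2.32  1.69  0.18 -1.3 ] k0.15 dqmax 0.14 [ 0.448 -0.012  0.223]
[-0.39  0.28  2.31  1.69  0.17 -1.16] k0.17 dqmax 0.14 [ 0.448 -0.012  0.215]
[-0.39  0.3   2.31  1.69  0.17 -1.01] k0.21 dqmax 0.15 [ 0.448 -0.013  0.207]
[-0.4   0.32  2.31  1.68  0.18 -0.86] k0.26 dqmax 0.15 [ 0.448 -0.014  0.199]
[-0.4   0.34  2.31  1.68  0.19 -0.72] k0.36 dqmax 0.14 [ 0.448 -0.015  0.191]
[-0.41  0.36  2.31  1.68  0.2  -0.59] k0.56 dqmax 0.13 [ 0.448 -0.015  0.183]
[-0.42  0.38  2.31  1.69  0.21 -0.5 ] k1.00 dqmax 0.10 [ 0.447 -0.016  0.177]
[-0.42  0.38  2.31  1.69  0.21 -0.5 ] k1.00 dqmax 0.00 [ 0.447 -0.016  0.177]
```

Emit:
carry_out --pt "0 -3.7 12 10.8 -0.22 3.09 0.3" --pt "0 -3.7 12 10.8 -0.22 3.09 0.3" --pt "0 -3.7 12 10.8 -0.22 3.09 0.3" --pt "0 -3.7 12 10.8 -0.22 3.09 0.3" --pt "0 -3.7 12 10.8 -0.22 3.09 0.3" --pt "0 -3.7 12 10.8 -0.22 3.09 0.3" --pt "0 -3.7 12 10.8 -0.22 3.09 0.3" --pt "0 -3.7 12 10.8 -0.22 3.09 0.3" --pt "0 -3.7 12 10.8 -0.22 3.09 0.3" --pt "0 -3.7 12 10.8 -0.22 3.09 0.3" --pt "0 -3.7 12 10.8 -0.22 3.09 0.3" --pt "0 -3.7 12 10.8 -0.22 3.09 0.3" --pt "0 -3.7 12 10.8 -0.22 3.09 0.3" --pt "0 -3.7 12 10.8 -0.22 3.09 0.3" --pt "0 -3.7 12 10.8 -0.22 3.09 0.3" --pt "0 -3.7 12 10.8 -0.22 3.09 0.3" --pt "0 -3.7 12 10.8 -0.22 3.09 0.3" --pt "0 -3.7 12 10.8 -0.22 3.09 0.3" --pt "0 -3.7 12 10.8 -0.22 3.09 0.3" --pt "0 -3.7 12 10.8 -0.22 3.09 0.3"

```text
time: 4.2
position: [0.4489, -0.0161, 0.1769]
tool_rot: [-0.379, 0.324, -0.598, 0.628]
ft_force: [0.5, -0.1, 0.2]
grip_width: 0.0003
```

```bash
python3 - <<'E'
from sim import *
o=log(); print(o['q'].round(2),o['position'],R.from_quat(o['tool_rot']).as_matrix().round(2))
# K0a tip above, then K0 down, then K1
rows=[]
def tgt(tip,e):
    d=dd(e,0); return delta(np.array(tip)-.025*d,Rd(d,[0,-1,0]),o)
for tip,e,n in [([.46,-.016,.055],-60,4),([.507,-.016,.036],-48,3)]:
    s,rv=tgt(tip,e); rows+=[[0,*s,*rv]]*n
simrows(o['q'],rows)
E
```

```text
[-0.42  0.38  2.31  1.74  0.21 -0.63] [ 0.44887576 -0.016069    0.17692256] [[ 0.08  0.51  0.86]
 [-1.   -0.    0.09]
 [ 0.05 -0.86  0.5 ]]
shift [-0.48  8.58 -5.17] rv [-0.006  0.089  0.002] rows>= 2.0
shift [-0.26 12.65 -2.6 ] rv [ 0.203  0.089 -0.008] rows>= 2.6
[-0.42  0.55  2.36  2.44  0.32 -1.31] k0.50 dqmax 0.70 [ 0.448 -0.016  0.127]
[-0.42  0.72  2.39  2.7   0.5  -1.55] k0.99 dqmax 0.26 [ 0.448 -0.016  0.077]
[-0.42  0.73  2.39  2.7   0.5  -1.55] k1.00 dqmax 0.00 [ 0.448 -0.016  0.077]
[-0.42  0.73  2.39  2.7   0.5  -1.55] k1.00 dqmax 0.00 [ 0.448 -0.016  0.077]
[-0.43  0.87  2.41  2.77  0.8  -1.65] k0.72 dqmax 0.31 [ 0.478 -0.016  0.061]
[-0.43  0.93  2.41  2.79  0.92 -1.68] k1.00 dqmax 0.12 [ 0.49  -0.016  0.055]
[-0.43  0.93  2.41  2.79  0.92 -1.68] k1.00 dqmax 0.00 [ 0.49  -0.016  0.055]
```

Emit:
carry_out --pt "0 -0.2 2.5 -1.5 0 0.05 0" --pt "0 -0.4 5 -3 0 0.09 0" --pt "0 -0.5 8.6 -5.2 0 0.09 0" --pt "0 -0.5 8.6 -5.2 0 0.09 0" --pt "0 -0.4 10.6 -3.9 0.1 0.09 0" --pt "0 -0.3 12.6 -2.6 0.2 0.09 -0.01" --pt "0 -0.3 12.6 -2.6 0.2 0.09 -0.01" --pt "0 -0.3 12.6 -2.6 0.2 0.09 -0.01"

```text
time: 5.0
position: [0.4879, -0.0159, 0.0532]
tool_rot: [-0.291, 0.289, -0.645, 0.645]
ft_force: [-0.2, -0.5, 0.9]
grip_width: 0.0
```

```bash
python3 - <<'E'
from sim import *
o=log(); print(o['q'].round(2),o['position'],R.from_quat(o['tool_rot']).as_matrix().round(2),o['ft_force'])
im=robot.camera('scene'); cv2.imwrite('pics/s1.png',im[:,:,::-1]); crop('pics/s1.png','pics/s1c.png',200,120,400,270,4)
E
```

```text
[-0.43  0.94  2.41  2.79  0.92 -1.68] [ 0.48792359 -0.01585182  0.05315606] [[ 0.    0.66  0.75]
 [-1.   -0.    0.  ]
 [ 0.   -0.75  0.66]] [-0.15119122 -0.54164495  0.92803069]
```

View pics/s1c.png

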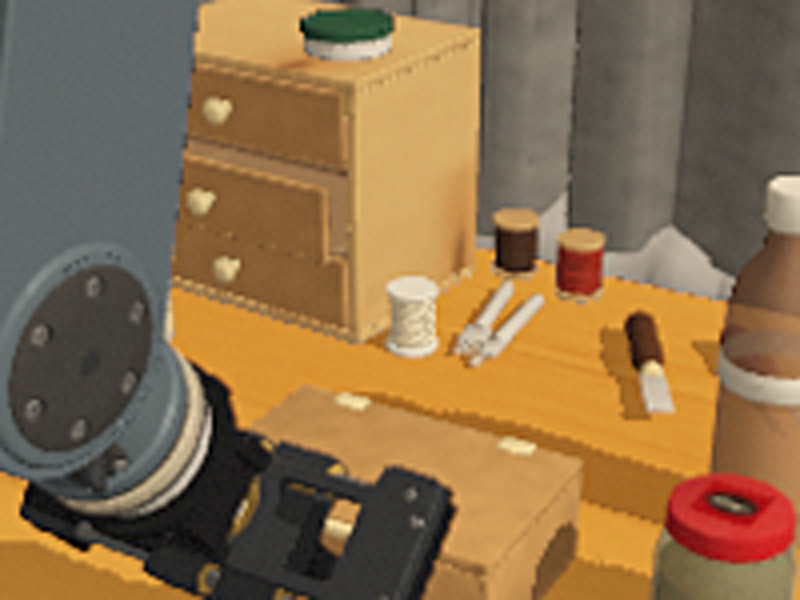

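```bash
python3 - <<'E'
from sim import *
import io,contextlib
o=log(); rows=[]
th=np.r_[-.09,-.03,np.linspace(.05,1.68,16),1.68]
for i,t in enumerate(th):
    u=max(t,0)/1.68; rho=.115-.02*u; e=-48+6*u
    c=np.array([.631-rho*np.cos(t),-.016,.053+rho*np.sin(t)])
    d=dd(e,0); Rt=Rd(d,[0,-1,0]); tip=c-.0095*Rt[:,2]
    with contextlib.redirect_stdout(io.StringIO()): s,rv=delta(tip-.025*d,Rt,o)
    rows.append([0,*s.round(1),*rv.round(2)])
P=simrows(o['q'],rows)
print(json.dumps([[float(x) for x in r] for r in rows]))
E
```

```text
[-0.43  0.94  2.41  2.79  0.92 -1.68] k1.00 dqmax 0.01 [ 0.492 -0.016  0.055]
[-0.42  0.91  2.41  2.78  0.9  -1.67] k1.00 dqmax 0.03 [ 0.493 -0.016  0.062]
[-0.42  0.88  2.41  2.77  0.87 -1.65] k1.00 dqmax 0.03 [ 0.493 -0.016  0.071]
[-0.42  0.83  2.4   2.76  0.82 -1.62] k1.00 dqmax 0.05 [ 0.496 -0.016  0.083]
[-0.42  0.8   2.39  2.74  0.79 -1.6 ] k1.00 dqmax 0.04 [ 0.499 -0.016  0.094]
[-0.41  0.76  2.38  2.73  0.76 -1.58] k1.00 dqmax 0.04 [ 0.504 -0.016  0.105]
[-0.41  0.73  2.36  2.71  0.72 -1.55] k1.00 dqmax 0.04 [ 0.511 -0.016  0.115]
[-0.4   0.69  2.34  2.69  0.67 -1.51] k1.00 dqmax 0.05 [ 0.517 -0.016  0.125]
[-0.39  0.66  2.32  2.68  0.64 -1.48] k1.00 dqmax 0.03 [ 0.525 -0.016  0.134]
[-0.38  0.64  2.3   2.66  0.61 -1.45] k1.00 dqmax 0.03 [ 0.534 -0.016  0.14 ]
[-0.37  0.62  2.28  2.64  0.57 -1.41] k1.00 dqmax 0.04 [ 0.543 -0.016  0.147]
[-0.36  0.61  2.25  2.63  0.55 -1.39] k1.00 dqmax 0.02 [ 0.553 -0.016  0.152]
[-0.36  0.61  2.23  2.63  0.53 -1.37] k1.00 dqmax 0.02 [ 0.563 -0.016  0.156]
[-0.34  0.6   2.2   2.61  0.5  -1.34] k1.00 dqmax 0.03 [ 0.574 -0.016  0.158]
[-0.34  
[... 435 characters left out ...]
0.2, 0.8, 0.01, 0.0, 0.0], [0.0, -0.0, -0.9, 1.4, 0.01, 0.0, 0.0], [0.0, -0.0, -1.6, 2.4, 0.01, 0.0, 0.0], [0.0, -0.0, -2.2, 3.4, 0.02, 0.0, 0.0], [0.0, -0.0, -2.7, 4.5, 0.03, 0.0, 0.0], [0.0, -0.0, -3.0, 5.7, 0.04, 0.0, 0.0], [0.0, -0.0, -3.3, 6.8, 0.04, 0.0, 0.0], [0.0, -0.0, -3.4, 8.0, 0.05, 0.0, 0.0], [0.0, 0.0, -3.3, 9.1, 0.06, 0.0, 0.0], [0.0, 0.0, -3.2, 10.2, 0.06, 0.0, 0.0], [0.0, 0.0, -2.9, 11.3, 0.07, 0.0, 0.0], [0.0, 0.0, -2.5, 12.3, 0.08, 0.0, 0.0], [0.0, 0.0, -2.0, 13.3, 0.08, 0.0, 0.0], [0.0, 0.0, -1.4, 14.2, 0.09, 0.0, 0.0], [0.0, 0.0, -0.7, 15.0, 0.1, 0.0, 0.0], [0.0, 0.0, 0.1, 15.7, 0.1, 0.0, 0.0], [0.0, 0.0, 0.9, 16.4, 0.11, 0.0, 0.0], [0.0, 0.0, 0.9, 16.4, 0.11, 0.0, 0.0]]
```

Emit:
carry_out --pt "0 0 0.3 0.3 0.01 0 0" --pt "0 0 -0.2 0.8 0.01 0 0" --pt "0 0 -0.9 1.4 0.01 0 0" --pt "0 0 -1.6 2.4 0.01 0 0" --pt "0 0 -2.2 3.4 0.02 0 0" --pt "0 0 -2.7 4.5 0.03 0 0" --pt "0 0 -3.0 5.7 0.04 0 0" --pt "0 0 -3.3 6.8 0.04 0 0"

```text
time: 5.85
position: [0.5159, -0.0176, 0.1277]
tool_rot: [0.277, -0.274, 0.653, -0.649]
ft_force: [-0.7, 0.6, -0.8]
grip_width: 0.0003
```

```bash
python3 - <<'E'
from sim import *
o=log(); print(o['q'].round(2),o['position'],o['ft_force'])
im=robot.camera('scene'); cv2.imwrite('pics/s2.png',im[:,:,::-1]); crop('pics/s2.png','pics/s2c.png',200,120,400,270,4)
E
```

```text
[-0.4   0.68  2.35  2.69  0.67 -1.51] [ 0.51589415 -0.01756634  0.12766639] [-0.71720561  0.6184018  -0.83239989]
```

View pics/s2c.png

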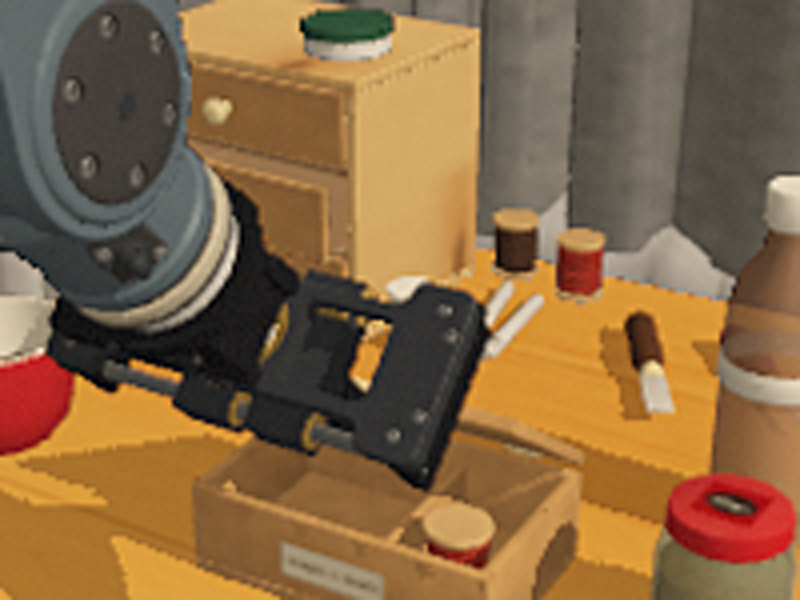

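```bash
python3 - <<'E'
from sim import *
import io,contextlib
o=log(); rows=[]
th=np.r_[np.linspace(.72,1.70,12)]
for i,t in enumerate(th):
    u=max(t,0)/1.68; rho=.115-.02*u; e=-48+6*u
    c=np.array([.631-rho*np.cos(t),-.016,.053+rho*np.sin(t)])
    d=dd(e,0); Rt=Rd(d,[0,-1,0]); tip=c-.0095*Rt[:,2]
    with contextlib.redirect_stdout(io.StringIO()): s,rv=delta(tip-.025*d,Rt,o)
    rows.append([0,*s.round(1),*rv.round(2)])
print(json.dumps([[float(x) for x in r] for r in rows]))
E
```

```text
[[0.0, -0.2, 0.3, 1.0, 0.0, 0.0, 0.01], [0.0, -0.2, 0.4, 1.9, 0.01, 0.0, 0.01], [0.0, -0.2, 0.5, 2.8, 0.01, 0.0, 0.01], [0.0, -0.2, 0.8, 3.7, 0.02, 0.0, 0.01], [0.0, -0.2, 1.1, 4.5, 0.02, 0.0, 0.01], [0.0, -0.2, 1.5, 5.3, 0.03, 0.0, 0.01], [0.0, -0.2, 2.0, 6.1, 0.04, 0.0, 0.01], [0.0, -0.2, 2.5, 6.8, 0.04, 0.0, 0.01], [0.0, -0.2, 3.1, 7.5, 0.05, 0.0, 0.01], [0.0, -0.2, 3.7, 8.1, 0.05, 0.0, 0.01], [0.0, -0.2, 4.4, 8.6, 0.06, 0.0, 0.01], [0.0, -0.2, 5.1, 9.1, 0.06, 0.0, 0.01]]
```

Emit:
carry_out --pt "0 -0.2 0.4 1.9 0.01 0 0.01" --pt "0 -0.2 0.5 2.8 0.01 0 0.01" --pt "0 -0.2 0.8 3.7 0.02 0 0.01" --pt "0 -0.2 1.1 4.5 0.02 0 0.01" --pt "0 -0.2 1.5 5.3 0.03 0 0.01" --pt "0 -0.2 2.0 6.1 0.04 0 0.01" --pt "0 -0.2 2.5 6.8 0.04 0 0.01" --pt "0 -0.2 3.1 7.5 0.05 0 0.01" --pt "0 -0.2 3.7 8.1 0.05 0 0.01" --pt "0 -0.2 4.4 8.6 0.06 0 0.01" --pt "0 -0.2 5.1 9.1 0.06 0 0.01" --pt "0 -0.2 5.1 9.1 0.06 0 0.01"

```text
time: 7.1
position: [0.6192, -0.0161, 0.1516]
tool_rot: [-0.256, 0.256, -0.657, 0.661]
ft_force: [0.2, 0.8, 0.1]
grip_width: 0.0005
```

```bash
python3 - <<'E'
from sim import *
o=log(); print(o['q'].round(2),o['position'],o['ft_force'])
im=robot.camera('scene'); cv2.imwrite('pics/s3.png',im[:,:,::-1]); crop('pics/s3.png','pics/s3c.png',200,120,400,270,4)
E
```

```text
[-0.31  0.64  2.1   2.6   0.47 -1.29] [ 0.6192187  -0.01613533  0.15164606] [0.173932   0.83813788 0.10254637]
```

View pics/s3c.png

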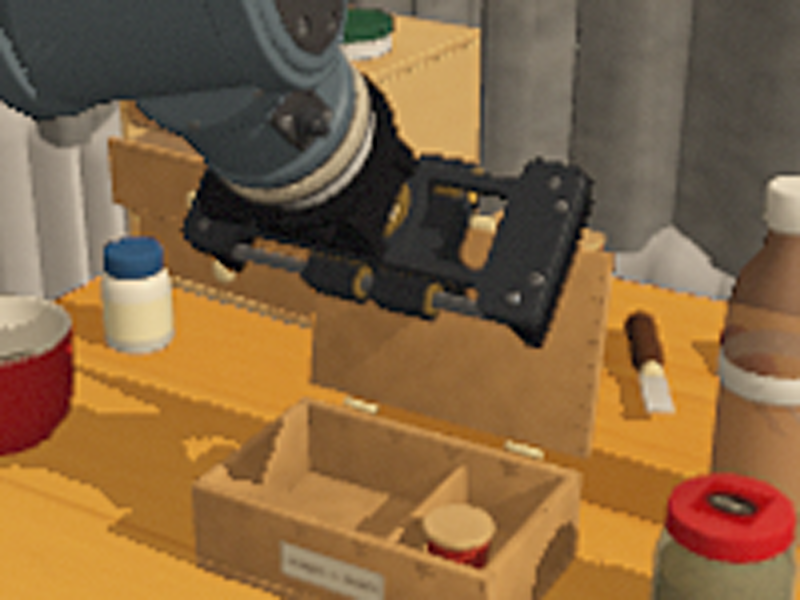

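```bash
cat > pour.py <<'E'
from sim import *
BX=np.array([.572,-.0146,0]);YAW=.017
RB=R.from_euler('z',YAW)
def tobox(P): return RB.inv().apply(np.asarray(P)-BX)
def graspT(beta,gy=-.055,gz=.045):
    b=np.radians(beta); d=np.array([0,np.cos(b),-np.sin(b)])
    Rm=np.column_stack([[1,0,0],d,[0,np.sin(b),np.cos(b)]]) # tool axes in mug frame
    return Rm,np.array([0,gy,gz])-.006*d
a=np.linspace(0,2*np.pi,36,endpoint=False)
RIM=np.c_[.049*np.cos(a),.018+.049*np.sin(a),0*a+.070]
FOOT=np.c_[.040*np.cos(a),.018+.040*np.sin(a),0*a]
RIN=np.c_[.044*np.cos(a),.018+.044*np.sin(a),0*a+.070]
def mugpose(p,Rt,beta):  # tool pose -> mug R, origin
    Rm,t=graspT(beta); Rw=Rt@Rm.T; return Rw,p-Rw@t
def pourpose(phi,e,az,beta,aim):
    d=dd(e,az); R0=Rd(d,hx(az,-1)); Rt=R.from_rotvec(d*phi).as_matrix()@R0
    Rw,o=mugpose(np.zeros(3),Rt,beta)
    W=RIM@Rw.T+o; F=FOOT@Rw.T+o
    # soft-lowest rim point
    w=np.exp(-W[:,2]/.006);w/=w.sum(); low=w@W
    p=np.array([aim[0]-low[0],aim[1]-low[1],aim[2]-W[:,2].min()])
    return p,Rt,W+p,F+p,Rw
def boxpts(p,Rt):
    g=[]
    for x in (-.095,0,.095):
        for y in (-.045,-.12,-.18):
            for z in (-.0375,.0375): g.append(p+Rt@np.array([x,y,z]))
    g.append(p+Rt@np.array([0,-.137,.09]))
    for x in (-.03,.03):
        for z in (-.01,.01): g.append(p+Rt@np.array([x,.025,z]))
    return np.array(g)
E
python3 - <<'E'
from pour import *
for beta in (25,30,35):
  for e in (-20,-30):
    for az in (-20,-40,-60,-75,-90):
      for s in [1]:
        aim=RB.apply([.0,.03,0])+BX; aim[2]=.068
        q=None;ok=True;m=9;lid=9;bz=9;fb=9
        for phi in np.linspace(0,np.pi*.97,10):
            p,Rt,W,F,Rw=pourpose(s*phi,e,az,beta,aim)
            S=ik(p,Rt,seed=q) if q is not None else [x for x in ik(p,Rt,n=14) if x[3]>1.2 and x[5]<0]
            if not S: ok=False;break
            q=S[0]; m=min(m,q[4],(q-LO)[[0,1,2,3,5]].min(),(HI-q).min())
            if phi==0: q0=q
            A=np.vstack([W,F]); l=(.6315+np.clip(A[:,2]-.053,0,.12)*.1-A[:,0]); lid=min(lid,l[A[:,2]<.18].min() if (A[:,2]<.18).any() else 9)
            G=boxpts(p,Rt); bz=min(bz,G[:,2].min())
            lg=.6315-G[:,0]; fb=min(fb,lg[G[:,2]<.18].min() if (G[:,2]<.18).any() else 9)
        print(beta,e,az,ok,'phi%.2f'%phi,'marg%.2f'%m,'lidclr %.3f'%lid,'grip z %.3f lid %.3f'%(bz,fb),'tilt %.2f'%np.arccos(Rw[2,2]),(q0.round(2),q.round(2)) if ok else '')
E
```

```text
25 -20 -20 False phi3.05 marg0.01 lidclr -0.022 grip z 0.010 lid 0.054 tilt 2.35 
25 -20 -40 True phi3.05 marg0.26 lidclr -0.037 grip z 0.010 lid 0.021 tilt 2.35 (array([ 0.32,  1.15,  2.11,  4.12,  1.29, -1.47]), array([0.34, 0.82, 2.17, 4.24, 1.15, 1.34]))
25 -20 -60 False phi0.00 marg9.00 lidclr 9.000 grip z 9.000 lid 9.000 tilt 0.09 
25 -20 -75 False phi0.00 marg9.00 lidclr 9.000 grip z 9.000 lid 9.000 tilt 0.09 
25 -20 -90 False phi0.00 marg9.00 lidclr 9.000 grip z 9.000 lid 9.000 tilt 0.09 
25 -30 -20 True phi3.05 marg0.00 lidclr -0.018 grip z 0.035 lid 0.048 tilt 2.18 (array([ 0.08,  1.2 ,  2.44,  3.51,  1.5 , -1.37]), array([0.03, 0.7 , 2.36, 3.54, 0.97, 1.44]))
25 -30 -40 True phi3.05 marg0.16 lidclr -0.032 grip z 0.035 lid 0.020 tilt 2.18 (array([ 0.35,  1.01,  2.16,  4.18,  1.06, -1.54]), array([0.26, 0.68, 2.13, 4.3 , 0.88, 1.12]))
25 -30 -60 False phi0.00 marg9.00 lidclr 9.000 grip z 9.000 lid 9.000 tilt 0.09 
25 -30 -75 False phi0.00 marg9.00 lidclr 9.000 grip z 9.000 lid 9.000 tilt 0.09 
25 -30 -90 False phi0.00 marg9.00 lidclr 9.000 grip z 9.000 lid 9.000 tilt 0.09 
3
[... 1748 characters left out ...]
 9.000 grip z 9.000 lid 9.000 tilt 0.26 
35 -30 -20 True phi3.05 marg0.09 lidclr -0.028 grip z 0.022 lid 0.033 tilt 2.00 (array([ 0.03,  1.16,  2.35,  3.47,  1.4 , -1.43]), array([0.01, 0.66, 2.31, 3.54, 0.89, 1.4 ]))
35 -30 -40 True phi3.05 marg0.16 lidclr -0.040 grip z 0.022 lid 0.000 tilt 2.00 (array([ 0.27,  1.04,  2.13,  4.1 ,  1.06, -1.55]), array([0.22, 0.66, 2.11, 4.29, 0.85, 1.08]))
35 -30 -60 False phi0.00 marg9.00 lidclr 9.000 grip z 9.000 lid 9.000 tilt 0.09 
35 -30 -75 False phi0.00 marg9.00 lidclr 9.000 grip z 9.000 lid 9.000 tilt 0.09 
35 -30 -90 False phi0.00 marg9.00 lidclr 9.000 grip z 9.000 lid 9.000 tilt 0.09 <stdin>:17: RuntimeWarning: invalid value encountered in arccos
```

```bash
cat >> pour.py <<'E'
def pourpose2(phi,e,az,beta,axy,z):
    p,Rt,W,F,Rw=pourpose(phi,e,az,beta,[axy[0],axy[1],z])
    dz=max(0,z-F[:,2].min()); k=np.array([0,0,dz]); return p+k,Rt,W+k,F+k,Rw
def path(e,az,beta,phis,xoff=-.015,z=.068,y0=.045,y1=.03,s=1,verbose=False):
    q=None;out=[]
    for phi in phis:
        u=np.clip((abs(phi)-1.2)/1.8,0,1)
        aim=RB.apply([xoff,y0+(y1-y0)*u,0])+BX
        p,Rt,W,F,Rw=pourpose2(s*phi,e,az,beta,aim,z)
        S=ik(p,Rt,seed=q) if q is not None else [x for x in ik(p,Rt,n=20) if x[3]>1.2 and x[5]*s<0]
        if not S: return None,phi
        q=S[0]; m=min(q[4],(q-LO)[[0,1,2,3,5]].min(),(HI-q).min())
        A=np.vstack([W,F]);k=A[:,2]<.18;l=(.6315+np.clip(A[:,2]-.053,0,.12)*.1-A[:,0])[k].min() if k.any() else 9
        G=boxpts(p,Rt);k=G[:,2]<.18; lg=(.6315-G[:,0])[k].min() if k.any() else 9
        kb=(tobox(G)[:,0]>-.06)&(abs(tobox(G)[:,1])<.095); gz=G[:,2].min(); gb=G[kb,2].min() if kb.any() else 9
        out.append(dict(phi=phi,q=q,p=p,Rt=Rt,m=m,lid=l,lg=lg,gz=gz,gb=gb,tilt=np.arccos(np.clip(Rw[2,2],-1,1)),oz=(p-Rw@graspT(beta)[1])[2]))
    return out,phi
E
python3 - <<'E'
from pour import *
for beta in (25,30):
  for e in (-25,-30,-35):
    for az in (10,0,-10,-20):
      o,phi=path(e,az,beta,np.linspace(0.2,3.05,9))
      if o is None: print(beta,e,az,'fail',phi); continue
      f=lambda k:[float(round(x[k],3)) for x in o]
      print(beta,e,az,'m',min(f('m')),'lid',f('lid'),'lg',min(f('lg')),'gz',min(f('gz')),'gb',min(f('gb')),'T',f('tilt')[-1],o[0]['q'].round(2),o[-1]['q'].round(2))
E
```

```text
25 -25 10 fail 0.2
25 -25 0 fail 0.2
25 -25 -10 fail 0.2
25 -25 -20 fail 3.05
25 -30 10 fail 0.2
25 -30 0 fail 0.2
25 -30 -10 fail 0.2
25 -30 -20 m 0.043 lid [0.037, 0.018, 0.006, -0.001, -0.001, 0.005, 0.014, 0.023, 0.027] lg 0.063 gz 0.085 gb 0.14 T 2.178 [ 0.25  0.89  2.38  3.7   1.16 -1.29] [0.03 0.71 2.4  3.52 1.01 1.46]
25 -35 10 fail 0.2
25 -35 0 fail 0.2
25 -35 -10 fail 0.2
25 -35 -20 m 0.054 lid [0.048, 0.028, 0.011, 0.001, -0.001, 0.003, 0.012, 0.019, 0.022] lg 0.058 gz 0.099 gb 0.143 T 2.091 [ 0.24  0.8   2.39  3.72  0.99 -1.34] [-0.    0.61  2.33  3.55  0.77  1.38]
30 -25 10 fail 0.2
30 -25 0 fail 0.2
30 -25 -10 fail 0.2
30 -25 -20 m 0.011 lid [0.006, -0.001, -0.005, -0.006, -0.003, 0.005, 0.014, 0.023, 0.027] lg 0.06 gz 0.067 gb 0.092 T 2.178 [ 0.22  0.99  2.35  3.67  1.3  -1.26] [0.04 0.8  2.43 3.52 1.22 1.52]
30 -30 10 fail 0.2
30 -30 0 fail 0.2
30 -30 -10 fail 0.2
30 -30 -20 m 0.067 lid [0.023, 0.008, -0.001, -0.005, -0.004, 0.003, 0.012, 0.019, 0.022] lg 0.055 gz 0.081 gb 0.141 T 2.091 [ 0.23  0.9   2.36  3.69  1.15 -1.3 ] [0.02 0.69 2.37 3.53 0.97 1.44]
30 -35 10 fail 0.2
30 -35 0 fail 0.2
30 -35 -10 fail 0.2
30 -35 -20 m 0.079 lid [0.038, 0.018, 0.004, -0.003, -0.005, 0.001, 0.009, 0.016, 0.019] lg 0.05 gz 0.095 gb 0.144 T 2.004 [ 0.23  0.81  2.36  3.71  0.99 -1.35] [-0.01  0.6   2.31  3.56  0.74  1.36]
```

```bash
cat >> pour.py <<'E'
def path3(ks,beta,n=24,z=.068,verbose=False,q0=None):
    """ks: rows phi,e,az,xoff,yoff,z ; piecewise-linear"""
    ks=np.array(ks,float); q=q0;out=[]
    for t in np.linspace(0,len(ks)-1,n):
        phi,e,az,xo,yo,zz=[np.interp(t,range(len(ks)),ks[:,j]) for j in range(6)]
        aim=RB.apply([xo,yo,0])+BX
        p,Rt,W,F,Rw=pourpose2(phi,e,az,beta,aim,zz)
        S=ik(p,Rt,seed=q) if q is not None else [x for x in ik(p,Rt,n=20) if x[3]>1.2 and x[5]<0]
        if not S: print('fail',phi); return out
        q=S[0]; m=min(q[4],(q-LO)[[0,1,2,3,5]].min(),(HI-q).min())
        A=np.vstack([W,F]);k=A[:,2]<.18;l=(.6315+np.clip(A[:,2]-.053,0,.12)*.1-A[:,0])[k].min() if k.any() else 9
        G=boxpts(p,Rt);k=G[:,2]<.18; lg=(.6315-G[:,0])[k].min() if k.any() else 9
        kb=(tobox(G)[:,0]>-.06)&(abs(tobox(G)[:,1])<.095); gb=G[kb,2].min() if kb.any() else 9
        low=tobox(W[W[:,2].argmin()])
        out.append(dict(phi=phi,q=q,p=p,Rt=Rt))
        if verbose: print('phi%.2f T%.2f m%.2f lid%.3f lg%.3f gz%.3f gb%.3f'%(phi,np.arccos(np.clip(Rw[2,2],-1,1)),m,l,lg,G[:,2].min(),gb),'mouth az %.0f'%np.degrees(np.arctan2(Rw[1,2],Rw[0,2])),'low',low.round(3),q.round(2))
    return out
E
python3 - <<'E'
from pour import *
path3([[.3,-32,-24,-.03,.06,.075],[1.0,-32,-24,-.03,.048,.068],[1.6,-32,-20,-.025,.045,.068],[2.4,-30,-18,-.015,.035,.068],[3.05,-28,-18,-.010,.03,.068]],30,n=17,verbose=True)
E
```

```text
phi0.30 T0.26 m0.16 lid0.036 lg0.104 gz0.106 gb9.000 mouth az -111 low [-0.037  0.048  0.14 ] [ 0.36  0.8   2.28  3.95  0.97 -1.32]
phi0.47 T0.41 m0.19 lid0.027 lg0.093 gz0.098 gb9.000 mouth az -116 low [-0.035  0.051  0.134] [ 0.37  0.79  2.25  3.98  0.94 -1.19]
phi0.65 T0.56 m0.21 lid0.020 lg0.085 gz0.093 gb9.000 mouth az -120 low [-0.035  0.051  0.126] [ 0.36  0.77  2.23  3.99  0.92 -1.05]
phi0.82 T0.70 m0.22 lid0.014 lg0.079 gz0.089 gb9.000 mouth az -124 low [-0.029  0.046  0.117] [ 0.35  0.76  2.22  4.    0.9  -0.89]
phi1.00 T0.85 m0.23 lid0.010 lg0.072 gz0.087 gb9.000 mouth az -128 low [-0.03   0.045  0.108] [ 0.34  0.76  2.21  3.99  0.89 -0.73]
phi1.15 T0.97 m0.23 lid0.008 lg0.069 gz0.088 gb9.000 mouth az -130 low [-0.03   0.046  0.1  ] [ 0.32  0.75  2.21  3.95  0.88 -0.57]
phi1.30 T1.09 m0.22 lid0.006 lg0.066 gz0.090 gb9.000 mouth az -132 low [-0.03   0.047  0.092] [ 0.3   0.74  2.22  3.9   0.88 -0.41]
phi1.45 T1.21 m0.20 lid0.006 lg0.064 gz0.094 gb9.000 mouth az -134 low [-0.025  0.042  0.084] [ 0.27  0.74  2.24  3.85  0.88 -0.25]
phi1.60 T1.32 m0.19 lid0.006 lg0.063 gz0.098
[... 399 characters left out ...]
az -153 low [-0.019  0.041  0.068] [0.13 0.71 2.31 3.63 0.93 0.56]
phi2.40 T1.88 m0.11 lid0.013 lg0.079 gz0.123 gb0.144 mouth az -160 low [-0.015  0.037  0.068] [0.08 0.71 2.33 3.57 0.95 0.78]
phi2.56 T1.97 m0.09 lid0.016 lg0.079 gz0.133 gb0.150 mouth az -167 low [-0.012  0.033  0.068] [0.06 0.71 2.35 3.53 0.98 0.95]
phi2.72 T2.04 m0.07 lid0.018 lg0.079 gz0.144 gb0.155 mouth az -175 low [-0.011  0.03   0.068] [0.04 0.71 2.37 3.5  1.01 1.13]
phi2.89 T2.09 m0.05 lid0.019 lg0.080 gz0.155 gb0.160 mouth az 177 low [-0.01   0.027  0.068] [0.01 0.72 2.39 3.48 1.04 1.3 ]
phi3.05 T2.13 m0.04 lid0.019 lg0.089 gz0.164 gb0.164 mouth az 167 low [-0.007  0.033  0.068] [-0.01  0.73  2.4   3.45  1.08  1.48]
```

```bash
python3 - <<'E'
from pour import *
path3([[.3,-32,-24,-.03,.06,.072],[1.0,-32,-20,-.025,.048,.064],[1.6,-32,-8,-.012,.045,.064],[2.1,-32,-6,-.005,.04,.064],[2.6,-31,-10,-.001,.035,.064],[3.05,-29,-16,.001,.03,.064]],30,n=21,verbose=True)
E
```

```text
phi0.30 T0.26 m0.16 lid0.036 lg0.104 gz0.103 gb9.000 mouth az -111 low [-0.037  0.048  0.137] [ 0.36  0.81  2.28  3.94  0.98 -1.31]
phi0.47 T0.41 m0.18 lid0.026 lg0.093 gz0.095 gb9.000 mouth az -115 low [-0.034  0.051  0.131] [ 0.36  0.8   2.26  3.94  0.95 -1.17]
phi0.65 T0.56 m0.19 lid0.019 lg0.086 gz0.089 gb9.000 mouth az -118 low [-0.032  0.051  0.123] [ 0.34  0.79  2.25  3.92  0.94 -1.01]
phi0.82 T0.70 m0.19 lid0.013 lg0.080 gz0.085 gb9.000 mouth az -121 low [-0.025  0.046  0.114] [ 0.32  0.78  2.25  3.88  0.93 -0.84]
phi1.00 T0.85 m0.19 lid0.009 lg0.075 gz0.083 gb9.000 mouth az -124 low [-0.025  0.045  0.104] [ 0.3   0.77  2.25  3.84  0.92 -0.66]
phi1.15 T0.97 m0.16 lid0.006 lg0.072 gz0.084 gb9.000 mouth az -124 low [-0.023  0.046  0.096] [ 0.26  0.77  2.28  3.73  0.93 -0.48]
phi1.30 T1.09 m0.14 lid0.003 lg0.070 gz0.086 gb9.000 mouth az -124 low [-0.021  0.047  0.088] [ 0.21  0.77  2.3   3.61  0.95 -0.31]
phi1.45 T1.21 m0.11 lid0.001 lg0.068 gz0.090 gb9.000 mouth az -124 low [-0.013  0.043  0.08 ] [ 0.15  0.77  2.33  3.49  0.98 -0.14]
phi1.60 T1.32 m0.09 lid-0.001 lg0.066 gz0.09
[... 943 characters left out ...]
    0.034 0.064] [-0.06  0.7   2.37  3.24  0.95  0.9 ]
phi2.60 T1.96 m0.07 lid0.002 lg0.072 gz0.135 gb0.148 mouth az -161 low [-0.     0.037  0.064] [-0.07  0.7   2.37  3.25  0.96  1.02]
phi2.71 T2.01 m0.07 lid0.004 lg0.071 gz0.142 gb0.151 mouth az -168 low [0.001 0.031 0.064] [-0.07  0.7   2.37  3.28  0.97  1.13]
phi2.83 T2.05 m0.06 lid0.006 lg0.070 gz0.150 gb0.155 mouth az -175 low [0.001 0.035 0.064] [-0.06  0.71  2.38  3.31  0.99  1.24]
phi2.94 T2.09 m0.06 lid0.007 lg0.069 gz0.158 gb0.158 mouth az 177 low [0.002 0.03  0.064] [-0.05  0.71  2.38  3.35  1.01  1.35]
phi3.05 T2.11 m0.06 lid0.007 lg0.068 gz0.161 gb0.161 mouth az 169 low [0.004 0.034 0.064] [-0.04  0.72  2.38  3.38  1.02  1.47]
```

```bash
python3 - <<'E'
from pour import *
for t in (1.5,1.57,1.65,1.7,1.745):
    a=RB.apply([.059-.114*np.cos(t),-.085,.053+.114*np.sin(t)])+BX
    b=RB.apply([.059-.114*np.cos(t)+.007*np.sin(t),-.085,.053+.114*np.sin(t)+.007*np.cos(t)])+BX
    h=RB.apply([.059-.004*np.cos(t),-.085,.053+.004*np.sin(t)])+BX
    print(t,[((proj('scene',x)-[200,120])*4).round(0) for x in (a,b,h)])
o=log(); d=R.from_quat(o['tool_rot']).as_matrix()
print('corner',o['position']+.025*d[:,1]+.0095*d[:,2])
E
```

```text
1.5 [array([592., 274.]), array([598., 267.]), array([587., 463.])]
1.57 [array([599., 267.]), array([605., 262.]), array([587., 463.])]
1.65 [array([606., 261.]), array([612., 257.]), array([587., 463.])]
1.7 [array([611., 258.]), array([616., 255.]), array([587., 462.])]
1.745 [array([615., 256.]), array([620., 254.]), array([587., 462.])]
corner [ 0.6432249  -0.01584621  0.14165402]
```

```bash
python3 - <<'E'
from pour import *
im=cv2.imread('pics/top0.png'); hsv=cv2.cvtColor(im,cv2.COLOR_BGR2HSV)
m=((hsv[...,0]<8)|(hsv[...,0]>172))&(hsv[...,1]>170)&(hsv[...,2]>70)
for v in range(236,266):
    c=np.where(m[v,150:210])[0]+150
    if len(c): print(v,c.min(),c.max(),(c.min()+c.max())/2)
M=np.array([.572,.2635])
for az in (6,8,10,12,14):
    y=np.array([np.cos(np.radians(az)),np.sin(np.radians(az))])
    pts=[(-.045,.058),(-.055,.055),(-.063,.045),(-.0655,.036)]
    print(az,[proj('top',[*(M+y*(py-.018)),pz]).round(1) for py,pz in pts])
E
```

```text
236 189 191 190.0
237 188 190 189.0
238 186 189 187.5
239 185 188 186.5
240 184 187 185.5
241 182 185 183.5
242 180 183 181.5
243 177 181 179.0
244 172 182 177.0
245 171 182 176.5
246 171 182 176.5
247 171 182 176.5
248 172 182 177.0
249 171 182 176.5
250 171 182 176.5
251 172 182 177.0
252 172 182 177.0
253 172 182 177.0
254 173 182 177.5
255 173 182 177.5
256 173 182 177.5
257 173 182 177.5
258 174 181 177.5
259 174 181 177.5
260 175 180 177.5
261 176 178 177.0
6 [array([173.2, 251.5]), array([173.9, 256.5]), array([175.2, 260.6]), array([176.3, 261.9])]
8 [array([174.3, 251.4]), array([175.1, 256.3]), array([176.6, 260.4]), array([177.7, 261.8])]
10 [array([175.4, 251.3]), array([176.3, 256.2]), array([178. , 260.2]), array([179.1, 261.6])]
12 [array([176.4, 251.1]), array([177.6, 255.9]), array([179.3, 260. ]), array([180.5, 261.3])]
14 [array([177.5, 250.8]), array([178.8, 255.7]), array([180.7, 259.7]), array([181.9, 261. ])]
```

```bash
python3 - <<'E'
from pour import *
o=log(); q=o['q']
az=11; d=dd(-30,az); Rt=Rd(d,hx(az,-1)); G=np.array([.5003,.2496,.045])-.006*d
yv=np.array([np.cos(np.radians(az)),np.sin(np.radians(az)),0])
pre=G-.035*yv+[0,0,.075]
for n,x in (('pre',pre),('G',G)): print(n,[s.round(2) for s in ik(x,Rt,n=10)])
import io,contextlib
d1=dd(-42,0)
rows=[]
for p,Rr,n in (([.53,-.01,.21],Rd(d1,[0,-1,0]),3),(pre,Rt,8)):
    s,rv=delta(p,Rr,o); rows+=[[1,*s,*rv]]*n
simrows(q,rows)
E
```

```text
pre [array([ 0.34,  0.95,  2.43,  3.27,  1.28, -1.54])]
G [array([ 0.32,  1.12,  2.31,  3.26,  1.34, -1.53])]
shift [ -0.65 -10.46  -1.65] rv [ 0.008  0.002 -0.005] rows>= 2.1
shift [-25.86  -9.57 -12.69] rv [ 0.216 -0.112  0.15 ] rows>= 6.1
[-0.34  0.56  2.2   2.57  0.48 -1.29] k0.47 dqmax 0.09 [ 0.577 -0.013  0.179]
[-0.38  0.46  2.29  2.52  0.49 -1.27] k0.89 dqmax 0.09 [ 0.535 -0.01   0.207]
[-0.38  0.45  2.3   2.51  0.49 -1.26] k1.00 dqmax 0.01 [ 0.53 -0.01  0.21]
[-0.28  0.53  2.36  2.73  0.64 -1.44] k0.18 dqmax 0.22 [0.517 0.036 0.194]
[-0.17  0.63  2.42  2.88  0.82 -1.53] k0.22 dqmax 0.18 [0.505 0.081 0.178]
IK FAIL at [0.49237074 0.12721761 0.16262206] 0.2851351746530705
```

```bash
python3 - <<'E'
from pour import *
o=log(); q=o['q']
az=11; d=dd(-30,az); Rt=Rd(d,hx(az,-1)); G=np.array([.5003,.2496,.045])-.006*d
yv=np.array([np.cos(np.radians(az)),np.sin(np.radians(az)),0])
pre=G-.022*yv+[0,0,.075]
rows=[]
for p,Rr,n in (([.56,0,.215],Rd(dd(-42,0),[0,-1,0]),2),([.53,.12,.21],Rd(dd(-40,3),hx(3,-1)),3),(pre,Rt,5)):
    s,rv=delta(p,Rr,o); rows+=[[1,*s,*rv]]*n
simrows(q,rows)
E
```

```text
shift [-1.64 -8.58  0.75] rv [ 0.008  0.002 -0.005] rows>= 1.8
shift [-13.65 -10.4   -1.62] rv [ 0.043 -0.033  0.035] rows>= 3.4
shift [-26.1   -8.63 -11.83] rv [ 0.216 -0.112  0.15 ] rows>= 6.0
[-0.32  0.54  2.17  2.56  0.44 -1.26] k0.57 dqmax 0.10 [ 0.585 -0.007  0.188]
[-0.32  0.45  2.22  2.51  0.41 -1.2 ] k1.00 dqmax 0.09 [ 0.56  -0.     0.215]
[-0.2   0.46  2.25  2.74  0.44 -1.35] k0.40 dqmax 0.22 [0.548 0.048 0.213]
[-0.07  0.47  2.27  2.95  0.47 -1.47] k0.68 dqmax 0.21 [0.536 0.097 0.211]
[-0.01  0.48  2.27  3.04  0.48 -1.52] k1.00 dqmax 0.10 [0.53 0.12 0.21]
[ 0.09  0.6   2.34  3.13  0.73 -1.56] k0.31 dqmax 0.24 [0.513 0.158 0.183]
[ 0.19  0.75  2.38  3.19  0.97 -1.57] k0.45 dqmax 0.24 [0.495 0.197 0.156]
[ 0.3   0.89  2.4   3.25  1.18 -1.55] k0.81 dqmax 0.22 [0.478 0.235 0.129]
[ 0.33  0.93  2.4   3.27  1.23 -1.54] k1.00 dqmax 0.05 [0.474 0.244 0.123]
[ 0.33  0.93  2.4   3.27  1.23 -1.54] k1.00 dqmax 0.00 [0.474 0.244 0.123]
```

Emit:
carry_out --pt "0 -1.6 -8.6 0.8 0.01 0 0" --pt "0 -1.6 -8.6 0.8 0.01 0 0" --pt "0.55 -1.6 -8.6 0.8 0.01 0 0" --pt "0.55 -13.6 -10.4 -1.6 0.04 -0.03 0.04" --pt "0.55 -13.6 -10.4 -1.6 0.04 -0.03 0.04" --pt "0.55 -13.6 -10.4 -1.6 0.04 -0.03 0.04" --pt "0.55 -13.6 -10.4 -1.6 0.04 -0.03 0.04" --pt "0.55 -26.1 -8.6 -11.8 0.22 -0.11 0.15" --pt "0.55 -26.1 -8.6 -11.8 0.22 -0.11 0.15" --pt "0.55 -26.1 -8.6 -11.8 0.22 -0.11 0.15" --pt "0.55 -26.1 -8.6 -11.8 0.22 -0.11 0.15" --pt "0.55 -26.1 -8.6 -11.8 0.22 -0.11 0.15" --pt "0.55 -26.1 -8.6 -11.8 0.22 -0.11 0.15"

```text
time: 8.45
position: [0.4729, 0.2463, 0.1206]
tool_rot: [-0.199, 0.165, -0.614, 0.746]
ft_force: [0.8, -0.0, 0.7]
grip_width: 0.0478
```

```bash
python3 - <<'E'
from pour import *
o=log(); print(o['q'].round(2),o['position'],o['ft_force'],o['grip_width'],o['time'])
im=robot.camera('wrist'); cv2.imwrite('pics/w1.png',im[:,:,::-1])
im=robot.camera('scene'); cv2.imwrite('pics/s4.png',im[:,:,::-1])
E
```

```text
[ 0.34  0.93  2.4   3.27  1.23 -1.54] [0.47293706 0.24632748 0.1206182 ] [ 0.76607632 -0.02584284  0.67476467] 0.0477521540538646 8.45
```

View pics/w1.png

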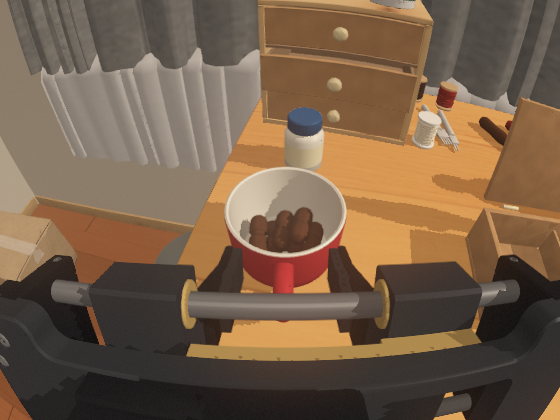

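View pics/s4.png

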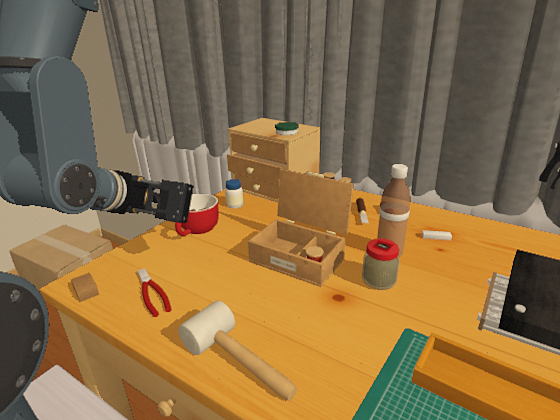

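```bash
python3 - <<'E'
from pour import *
o=log(); q=o['q']
az=11; d=dd(-30,az); Rt=Rd(d,hx(az,-1)); G=np.array([.5003,.2496,.045])-.006*d
print(R.from_quat(o['tool_rot']).as_matrix().round(3), Rt.round(3))
yv=np.array([np.cos(np.radians(az)),np.sin(np.radians(az)),0])
s,rv=delta(G-.012*yv+[0,0,.03],Rt,o)
s2,rv2=delta(G,Rt,o)
simrows(q,[[0,*s,*rv]]*2+[[0,*s2,*rv2]]*2)
E
```

```text
[[ 0.188  0.852  0.488]
 [-0.982  0.164  0.092]
 [-0.002 -0.496  0.868]] [[ 0.191  0.85   0.491]
 [-0.982  0.165  0.095]
 [-0.    -0.5    0.866]]
shift [-0.04  3.05 -3.45] rv [-0.004 -0.003  0.001] rows>= 0.9
shift [-0.04  5.58 -5.46] rv [-0.004 -0.003  0.001] rows>= 1.6
[ 0.33  1.05  2.36  3.26  1.32 -1.53] k1.00 dqmax 0.12 [0.483 0.246 0.078]
[ 0.33  1.05  2.36  3.26  1.32 -1.53] k1.00 dqmax 0.00 [0.483 0.246 0.078]
[ 0.32  1.12  2.31  3.26  1.34 -1.53] k1.00 dqmax 0.07 [0.495 0.249 0.048]
[ 0.32  1.12  2.31  3.26  1.34 -1.53] k1.00 dqmax 0.00 [0.495 0.249 0.048]
```

Emit:
carry_out --pt "0.55 0 1.5 -1.7 0 0 0" --pt "0.55 0 3.0 -3.4 0 0 0" --pt "0.55 0 4.2 -4.4 0 0 0" --pt "0.55 0 5.5 -5.4 0 0 0" --pt "0.55 0 5.5 -5.4 0 0 0"

```text
time: 9.05
position: [0.4966, 0.2466, 0.049]
tool_rot: [-0.196, 0.164, -0.617, 0.744]
ft_force: [-0.1, -1.4, 0.9]
grip_width: 0.0475
```

```bash
python3 - <<'E'
from pour import *
o=log(); print(o['q'].round(2),o['position'],o['ft_force'],o['grip_width'],o['time'])
im=robot.camera('wrist'); cv2.imwrite('pics/w2.png',im[:,:,::-1])
E
```

```text
[ 0.32  1.12  2.31  3.26  1.34 -1.53] [0.49657259 0.24660613 0.04903467] [-0.1081887  -1.3728671   0.92260623] 0.0474755960287962 9.05
```

View pics/w2.png

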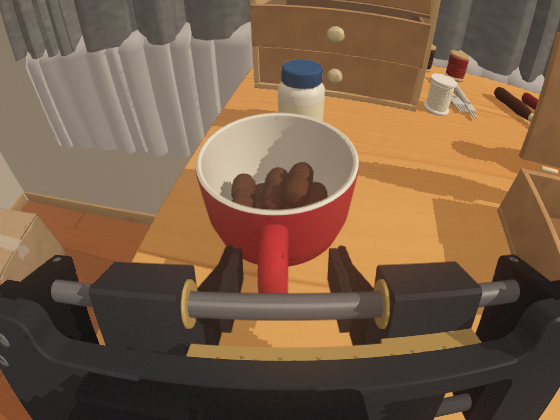

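Emit:
carry_out --pt "0.55 -0.4 0 0 0 0 0" --pt "0.55 -0.4 0 0 0 0 0" --pt "0 -0.4 0 0 0 0 0" --pt "0 -0.4 0 0 0 0 0" --pt "0 -0.4 0 0 0 0 0" --pt "0 -0.4 0 0 0 0 0" --pt "0 -0.4 0 0 0 0 0" --pt "0 -0.4 0 0 0 0 0" --force 55

```text
time: 9.9
position: [0.493, 0.2525, 0.0491]
tool_rot: [-0.198, 0.164, -0.615, 0.745]
ft_force: [0.6, -0.0, 0.9]
grip_width: 0.0146
```

```bash
python3 - <<'E'
from pour import *
o=log(); print(o['q'].round(2),o['position'],o['ft_force'],o['grip_width'],o['time'])
im=robot.camera('wrist'); cv2.imwrite('pics/w3.png',im[:,:,::-1])
# plan lift & transfer
beta=30
K=[[.3,-32,-24,-.03,.06,.075]]
P=path3([[0,-31,-22,-.03,.11,.12],[.3,-32,-24,-.03,.06,.075]],beta,n=3,verbose=True)
s,rv=delta(o['position']+[0,0,.11],R.from_quat(o['tool_rot']).as_matrix(),o)
s1,rv1=delta(P[0]['p'],P[0]['Rt'],o)
s2,rv2=delta(P[-1]['p'],P[-1]['Rt'],o)
simrows(o['q'],[[0,*s,*rv]]*4+[[0,*s1,*rv1]]*8+[[0,*s2,*rv2]]*4)
E
```

```text
[ 0.34  1.12  2.31  3.27  1.34 -1.53] [0.49304725 0.25247744 0.04907496] [ 0.55408207 -0.03443688  0.92758743] 0.014569789337393182 9.9
phi0.00 T0.02 m0.09 lid0.062 lg0.132 gz0.149 gb9.000 mouth az -22 low [0.012 0.092 0.19 ] [ 0.38  0.73  2.35  3.93  0.98 -1.63]
phi0.15 T0.13 m0.14 lid0.049 lg0.117 gz0.127 gb9.000 mouth az -104 low [-0.04   0.061  0.166] [ 0.39  0.77  2.3   3.96  0.97 -1.48]
phi0.30 T0.26 m0.16 lid0.036 lg0.104 gz0.106 gb9.000 mouth az -111 low [-0.037  0.048  0.14 ] [ 0.36  0.8   2.28  3.95  0.97 -1.32]
shift [-0.02 -5.47  9.54] rv [0. 0. 0.] rows>= 2.2
shift [ 11.89 -10.57   7.91] rv [-0.02   0.289 -0.496] rows>= 3.8
shift [12.56 -6.77  6.15] rv [ 0.043  0.604 -0.529] rows>= 5.4
[ 0.34  0.97  2.34  3.28  1.22 -1.54] k0.45 dqmax 0.15 [0.493 0.252 0.099]
[ 0.34  0.81  2.34  3.29  1.06 -1.57] k0.83 dqmax 0.16 [0.493 0.252 0.149]
[ 0.34  0.78  2.34  3.29  1.03 -1.57] k1.00 dqmax 0.03 [0.493 0.252 0.159]
[ 0.34  0.78  2.34  3.29  1.03 -1.57] k1.00 dqmax 0.00 [0.493 0.252 0.159]
[ 0.36  0.77  2.36  3.46  1.03 -1.57] k0.26 dqmax 0.17 [0.486 0.219 0.162]
[ 0.37  0.76  2.36  3.63  1.02 -1.58] k0.35 dqmax 0.17 [0.478 0.186 0.165]
[ 0.38  0.74  2.36  3.8   1.   -1.6 ] k0.55 dqmax 0.17 [0.47  0.153 0.168]
[ 0.38  0.73  2.35  3.93  0.98 -1.63] k1.00 dqmax 0.14 [0.464 0.126 0.17 ]
[ 0.38  0.73  2.35  3.93  0.98 -1.63] k1.00 dqmax 0.00 [0.464 0.126 0.17 ]
[ 0.38  0.73  2.35  3.93  0.98 -1.63] k1.00 dqmax 0.00 [0.464 0.126 0.17 ]
[ 0.38  0.73  2.35  3.93  0.98 -1.63] k1.00 dqmax 0.00 [0.464 0.126 0.17 ]
[ 0.38  0.73  2.35  3.93  0.98 -1.63] k1.00 dqmax 0.00 [0.464 0.126 0.17 ]
[ 0.37  0.77  2.32  3.94  0.98 -1.48] k0.47 dqmax 0.15 [0.476 0.125 0.154]
[ 0.36  0.8   2.28  3.94  0.97 -1.34] k0.88 dqmax 0.14 [0.488 0.124 0.138]
[ 0.36  0.8   2.28  3.95  0.97 -1.32] k1.00 dqmax 0.02 [0.489 0.124 0.136]
[ 0.36  0.8   2.28  3.95  0.97 -1.32] k1.00 dqmax 0.00 [0.489 0.124 0.136]
```

View pics/w3.png

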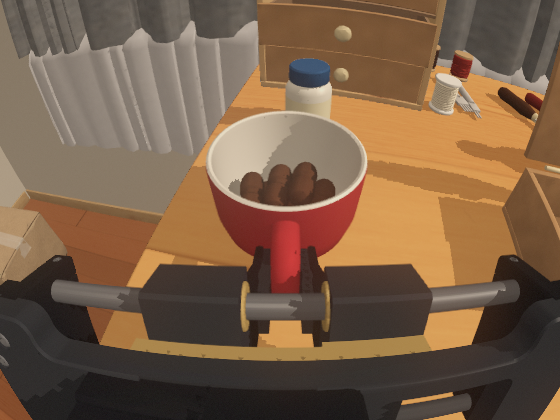

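Emit:
carry_out --pt "0 0 -1.4 2.4 0 0 0" --pt "0 0 -2.8 4.8 0 0 0" --pt "0 0 -4.2 7.2 0 0 0" --pt "0 0 -5.5 9.5 0 0 0" --pt "0 0 -5.5 9.5 0 0 0" --pt "0 2.4 -6.5 9.2 0 0.06 -0.1" --pt "0 4.8 -7.5 8.9 0 0.12 -0.2" --pt "0 7.2 -8.5 8.5 0 0.18 -0.3" --pt "0 9.6 -9.5 8.2 -0.01 0.24 -0.4" --pt "0 11.9 -10.6 7.9 -0.02 0.29 -0.5" --pt "0 11.9 -10.6 7.9 -0.02 0.29 -0.5" --pt "0 11.9 -10.6 7.9 -0.02 0.29 -0.5"

```text
time: 11.15
position: [0.4638, 0.1259, 0.1689]
tool_rot: [0.151, -0.222, 0.799, -0.538]
ft_force: [0.6, 0.2, -3.5]
grip_width: 0.0146
```

```bash
python3 - <<'E'
from pour import *
o=log(); print(o['q'].round(2),o['position'],o['ft_force'],o['grip_width'],o['time'])
im=robot.camera('scene'); cv2.imwrite('pics/s5.png',im[:,:,::-1])
im=robot.camera('wrist'); cv2.imwrite('pics/w5.png',im[:,:,::-1])
E
```

```text
[ 0.38  0.73  2.34  3.94  0.98 -1.63] [0.46378521 0.12589952 0.1688514 ] [ 0.63783027  0.21857803 -3.50693944] 0.014569879341927 11.15
```

View pics/s5.png

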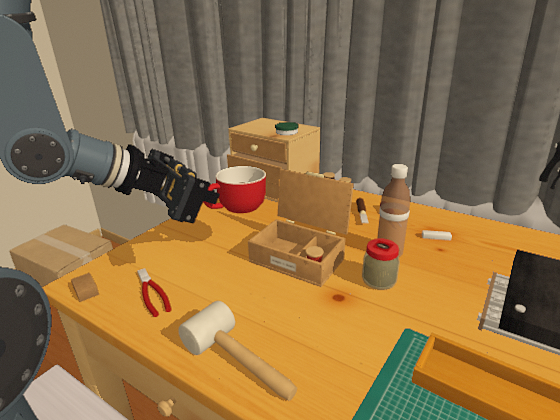

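View pics/w5.png

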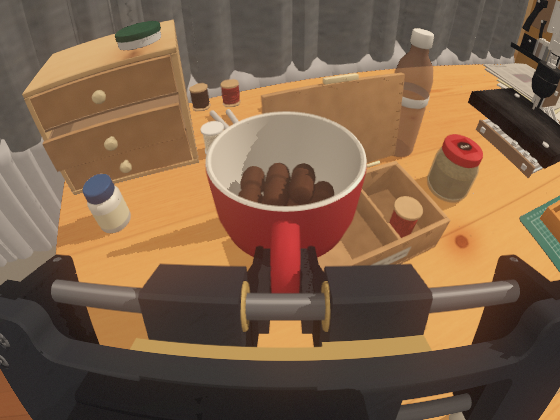

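```bash
cat > ks.py <<'E'
KS=[[0,-31,-22,-.03,.11,.12],[.3,-32,-24,-.03,.06,.075],[1.0,-32,-20,-.028,.05,.066],[1.6,-32,-8,-.019,.045,.066],[2.1,-32,-6,-.013,.04,.066],[2.6,-31,-10,-.008,.035,.066],[3.05,-29,-16,-.005,.03,.066]]
BREAK=[0,3,10,16,21,26,31]
E
cat >> pour.py <<'E'
def dense(KS,times,ts,beta=30,q=None,verbose=True):
    KS=np.array(KS,float);out=[]
    for t in ts:
        k=[np.interp(t,times,KS[:,j]) for j in range(6)]
        r=path3([k,k],beta,n=1,verbose=verbose,q0=q); q=r[-1]['q']; out.append(r[-1])
    return out
def torows(o,out,grip=0):
    R0=R.from_quat(o['tool_rot']);rows=[]
    for r in out:
        s=R0.inv().apply(r['p']-o['position'])*100; rv=(R0.inv()*R.from_matrix(r['Rt'])).as_rotvec()
        rows.append([grip,*[float(x) for x in s.round(1)],*[float(x) for x in rv.round(2)]])
    return rows
E
python3 - <<'E'
from pour import *
from ks import *
o=log()
out=dense(KS,BREAK,range(1,15),q=o['q'])
rows=torows(o,out); print(json.dumps(rows))
simrows(o['q'],rows)
E
```

```text
phi0.10 T0.09 m0.13 lid0.052 lg0.122 gz0.134 gb9.000 mouth az -99 low [-0.033  0.061  0.174] [ 0.39  0.75  2.31  3.96  0.97 -1.53]
phi0.20 T0.17 m0.15 lid0.044 lg0.112 gz0.121 gb9.000 mouth az -107 low [-0.038  0.058  0.157] [ 0.38  0.78  2.29  3.96  0.97 -1.43]
phi0.30 T0.26 m0.16 lid0.036 lg0.104 gz0.106 gb9.000 mouth az -111 low [-0.037  0.048  0.14 ] [ 0.36  0.8   2.28  3.95  0.97 -1.32]
phi0.40 T0.34 m0.17 lid0.030 lg0.098 gz0.101 gb9.000 mouth az -114 low [-0.035  0.05   0.137] [ 0.36  0.8   2.27  3.95  0.96 -1.24]
phi0.50 T0.43 m0.18 lid0.026 lg0.093 gz0.097 gb9.000 mouth az -116 low [-0.034  0.051  0.132] [ 0.36  0.79  2.26  3.94  0.94 -1.15]
phi0.60 T0.51 m0.19 lid0.022 lg0.089 gz0.093 gb9.000 mouth az -118 low [-0.034  0.052  0.128] [ 0.35  0.78  2.25  3.93  0.94 -1.06]
phi0.70 T0.60 m0.19 lid0.019 lg0.085 gz0.090 gb9.000 mouth az -119 low [-0.034  0.052  0.123] [ 0.34  0.78  2.25  3.92  0.93 -0.96]
phi0.80 T0.68 m0.19 lid0.016 lg0.083 gz0.088 gb9.000 mouth az -121 low [-0.027  0.047  0.117] [ 0.33  0.77  2.25  3.9   0.93 -0.86]
phi0.90 T0.76 m0.19 lid0.014 lg0.080 gz0.086 
[... 1667 characters left out ...]
 0.10 [0.5   0.131 0.14 ]
[ 0.35  0.78  2.25  3.94  0.94 -1.07] k1.00 dqmax 0.08 [0.503 0.131 0.141]
[ 0.34  0.77  2.25  3.92  0.92 -0.97] k1.00 dqmax 0.10 [0.507 0.132 0.143]
[ 0.33  0.78  2.25  3.89  0.93 -0.86] k1.00 dqmax 0.10 [0.51  0.131 0.143]
[ 0.32  0.77  2.26  3.86  0.92 -0.75] k1.00 dqmax 0.11 [0.513 0.13  0.145]
[ 0.31  0.77  2.26  3.85  0.92 -0.67] k1.00 dqmax 0.09 [0.515 0.128 0.146]
[ 0.28  0.77  2.28  3.77  0.93 -0.54] k1.00 dqmax 0.13 [0.516 0.125 0.148]
[ 0.25  0.76  2.29  3.7   0.94 -0.42] k1.00 dqmax 0.12 [0.518 0.122 0.15 ]
[ 0.21  0.77  2.31  3.62  0.96 -0.3 ] k1.00 dqmax 0.12 [0.518 0.118 0.151]
[ 0.17  0.77  2.33  3.54  0.97 -0.19] k1.00 dqmax 0.12 [0.519 0.113 0.152]
```

Emit:
carry_out --pt "0 -0.8 1.1 -0.6 0 0.11 -0.01" --pt "0 -1.0 2.4 -1.1 -0.01 0.21 -0.02" --pt "0 -0.8 3.8 -1.6 -0.01 0.32 -0.03" --pt "0 -1.4 4.0 -1.2 -0.01 0.41 -0.02" --pt "0 -1.8 4.2 -0.9 -0.01 0.51 -0.01" --pt "0 -2.0 4.4 -0.6 -0.01 0.6 -0.01" --pt "0 -2.2 4.6 -0.3 -0.02 0.7 0" --pt "0 -2.2 4.8 -0.1 -0.02 0.79 0.01" --pt "0 -2.2 5.0 0.2 -0.03 0.89 0.02" --pt "0 -2.1 5.2 0.4 -0.03 0.98 0.02" --pt "0 -2.1 5.2 0.4 -0.03 0.98 0.02"

```text
time: 12.35
position: [0.515, 0.1271, 0.1462]
tool_rot: [-0.239, -0.461, 0.768, -0.375]
ft_force: [0.1, 1.0, -2.7]
grip_width: 0.0145
```

```bash
python3 - <<'E'
from pour import *
from ks import *
o=log(); print(o['q'].round(2),o['position'],o['ft_force'],o['grip_width'],o['time'])
im=robot.camera('scene'); cv2.imwrite('pics/s6.png',im[:,:,::-1]); crop('pics/s6.png','pics/s6c.png',200,120,400,270,4)
im=robot.camera('top'); cv2.imwrite('pics/t6.png',im[:,:,::-1]); crop('pics/t6.png','pics/t6c.png',190,120,390,270,4)
out=dense(KS,BREAK,range(11,32),q=o['q'],verbose=False)
rows=torows(o,out); print(json.dumps(rows))
P=simrows(o['q'],rows,False); print(max(np.abs(np.diff(P,axis=0)).max(1)))
E
```

```text
[ 0.31  0.77  2.26  3.85  0.92 -0.67] [0.51501897 0.12705251 0.14620697] [ 0.12337076  0.99546973 -2.72668446] 0.014469910512553506 12.35
[[0, -0.1, 0.1, 0.2, -0.03, 0.08, 0.02], [0, -0.2, 0.2, 0.6, -0.06, 0.16, 0.03], [0, -0.2, 0.3, 1.0, -0.08, 0.25, 0.04], [0, -0.1, 0.4, 1.4, -0.11, 0.33, 0.04], [0, -0.1, 0.6, 1.9, -0.14, 0.41, 0.05], [0, 0.0, 0.7, 2.4, -0.18, 0.49, 0.05], [0, 0.1, 1.0, 2.9, -0.18, 0.58, 0.04], [0, -0.0, 1.2, 3.5, -0.19, 0.68, 0.03], [0, -0.3, 1.2, 4.2, -0.2, 0.78, 0.02], [0, -0.5, 1.2, 4.9, -0.21, 0.87, 0.01], [0, -0.6, 1.3, 5.7, -0.22, 0.97, 0.0], [0, -0.7, 1.4, 6.3, -0.21, 1.08, -0.0], [0, -0.8, 1.4, 7.0, -0.2, 1.18, -0.01], [0, -0.8, 1.5, 7.6, -0.19, 1.29, -0.01], [0, -0.8, 1.5, 8.1, -0.18, 1.4, -0.02], [0, -0.7, 1.5, 8.7, -0.17, 1.51, -0.02], [0, -0.6, 1.5, 9.1, -0.15, 1.61, -0.01], [0, -0.5, 1.5, 9.5, -0.14, 1.71, -0.01], [0, -0.3, 1.5, 9.8, -0.12, 1.81, 0.0], [0, -0.2, 1.5, 10.1, -0.11, 1.91, 0.01], [0, 0.0, 1.5, 10.4, -0.09, 2.01, 0.02]]
0.12914589802914223
```

View pics/s6c.png

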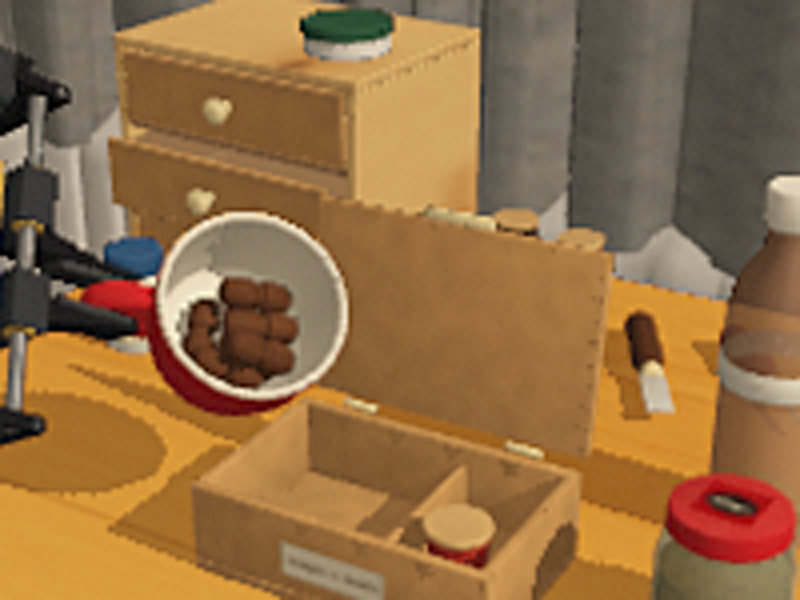

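View pics/t6c.png

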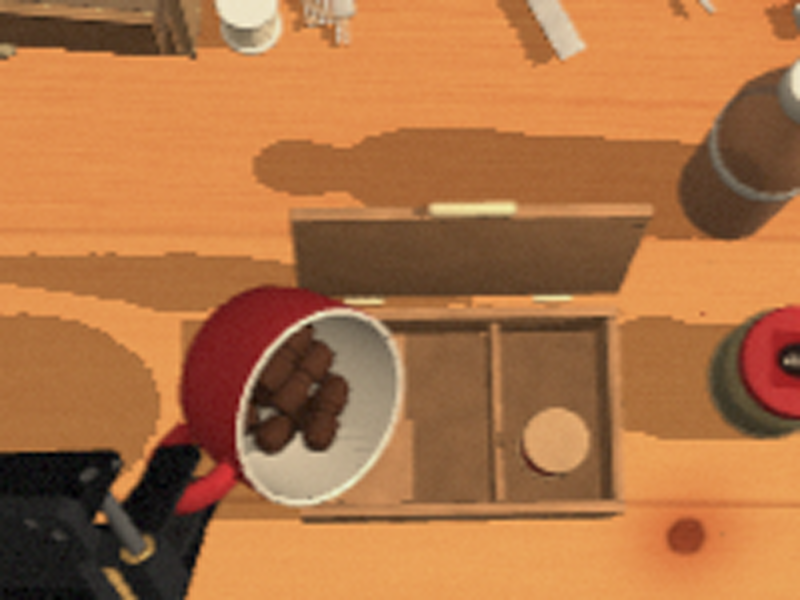

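Emit:
carry_out --pt "0 -0.1 0.1 0.2 -0.03 0.08 0.02" --pt "0 -0.2 0.2 0.6 -0.06 0.16 0.03" --pt "0 -0.2 0.3 1.0 -0.08 0.25 0.04" --pt "0 -0.1 0.4 1.4 -0.11 0.33 0.04" --pt "0 -0.1 0.6 1.9 -0.14 0.41 0.05" --pt "0 0 0.7 2.4 -0.18 0.49 0.05" --pt "0 0.1 1.0 2.9 -0.18 0.58 0.04" --pt "0 0 1.2 3.5 -0.19 0.68 0.03" --pt "0 -0.3 1.2 4.2 -0.2 0.78 0.02" --pt "0 -0.5 1.2 4.9 -0.21 0.87 0.01" --pt "0 -0.5 1.2 4.9 -0.21 0.87 0.01" --pt "0 -0.5 1.2 4.9 -0.21 0.87 0.01"

```text
time: 13.65
position: [0.5264, 0.0821, 0.1664]
tool_rot: [0.502, 0.65, -0.544, 0.173]
ft_force: [-0.2, -0.0, -3.5]
grip_width: 0.0141
```

```bash
python3 - <<'E'
from pour import *
from ks import *
o=log(); print(o['q'].round(2),o['position'],o['ft_force'],o['grip_width'],o['time'])
im=robot.camera('scene'); cv2.imwrite('pics/s7.png',im[:,:,::-1]); crop('pics/s7.png','pics/s7c.png',200,120,400,270,4)
im=robot.camera('top'); cv2.imwrite('pics/t7.png',im[:,:,::-1]); crop('pics/t7.png','pics/t7c.png',190,120,390,270,4)
out=dense(KS,BREAK,range(20,32),q=o['q'],verbose=False)
rows=torows(o,out); print(json.dumps(rows))
E
```

```text
[-0.01  0.74  2.38  3.25  0.98  0.42] [0.52642974 0.08214535 0.16638315] [-0.19259891 -0.04599051 -3.45870398] 0.014073182377488277 13.65
[[0, 0.0, 0.1, 0.1, -0.0, 0.0, 0.0], [0, -0.6, -0.0, 0.5, -0.01, 0.1, 0.0], [0, -1.2, -0.0, 0.8, 0.0, 0.21, 0.01], [0, -1.8, -0.1, 1.1, 0.01, 0.32, 0.02], [0, -2.2, -0.2, 1.5, 0.02, 0.42, 0.03], [0, -2.6, -0.2, 1.9, 0.02, 0.53, 0.04], [0, -3.0, -0.3, 2.3, 0.03, 0.64, 0.05], [0, -3.3, -0.4, 2.7, 0.03, 0.74, 0.07], [0, -3.5, -0.5, 3.0, 0.04, 0.84, 0.09], [0, -3.6, -0.6, 3.3, 0.04, 0.94, 0.11], [0, -3.7, -0.7, 3.6, 0.04, 1.04, 0.14], [0, -3.8, -0.7, 3.9, 0.04, 1.14, 0.16]]
```

View pics/s7c.png

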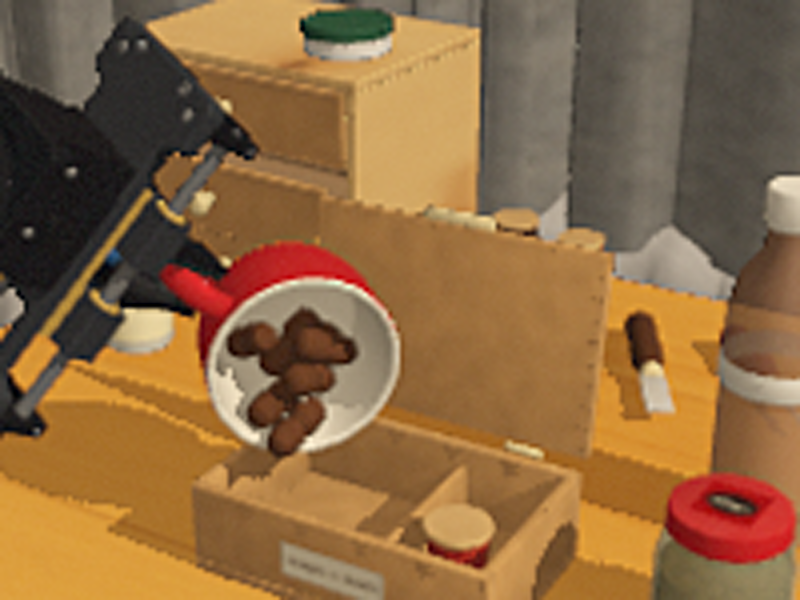

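View pics/t7c.png

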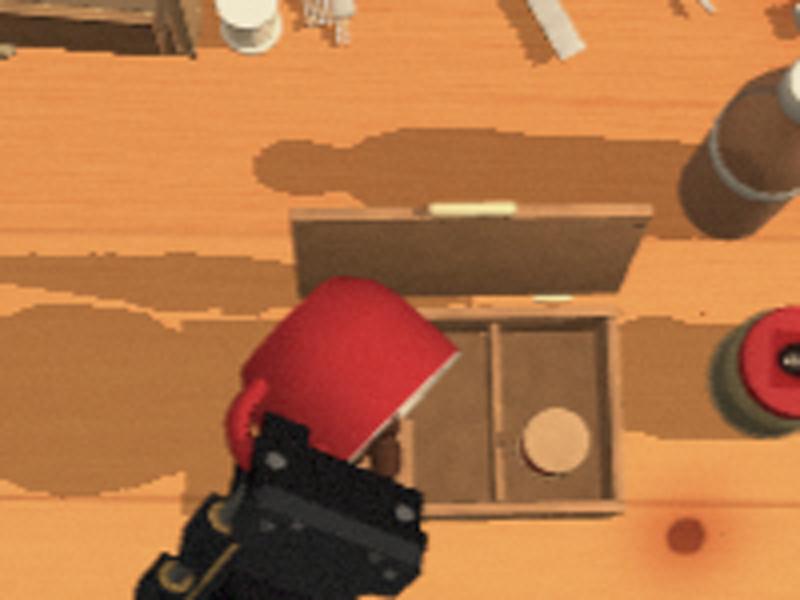

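```bash
python3 - <<'E'
from pour import *
from ks import *
o=log()
out=dense(KS,BREAK,np.arange(20,31.1,.7),q=o['q'],verbose=False)
for i,r in enumerate(out): r['p']=r['p']+np.array([min(.004,.0015*i),0,0])
rows=torows(o,out); print(json.dumps(rows))
E
```

```text
[[0, -0.0, 0.1, 0.1, -0.0, 0.0, 0.0], [0, -0.5, 0.1, 0.3, -0.01, 0.07, 0.0], [0, -1.0, 0.2, 0.5, -0.0, 0.14, 0.0], [0, -1.5, 0.3, 0.7, 0.0, 0.22, 0.01], [0, -1.9, 0.3, 1.0, 0.01, 0.29, 0.02], [0, -2.2, 0.2, 1.2, 0.01, 0.37, 0.02], [0, -2.5, 0.2, 1.5, 0.02, 0.44, 0.03], [0, -2.8, 0.1, 1.8, 0.02, 0.52, 0.04], [0, -3.1, 0.1, 2.0, 0.02, 0.59, 0.05], [0, -3.3, -0.0, 2.3, 0.03, 0.67, 0.06], [0, -3.5, -0.1, 2.5, 0.03, 0.74, 0.07], [0, -3.6, -0.1, 2.8, 0.04, 0.81, 0.09], [0, -3.7, -0.2, 3.0, 0.04, 0.88, 0.1], [0, -3.8, -0.3, 3.2, 0.04, 0.95, 0.12], [0, -3.9, -0.3, 3.4, 0.04, 1.02, 0.13], [0, -4.0, -0.4, 3.6, 0.04, 1.09, 0.15]]
```

Emit:
carry_out --pt "0 -0.5 0.1 0.3 0 0.07 0" --pt "0 -1.0 0.2 0.5 0 0.14 0" --pt "0 -1.5 0.3 0.7 0 0.22 0.01" --pt "0 -1.9 0.3 1.0 0.01 0.29 0.02" --pt "0 -2.2 0.2 1.2 0.01 0.37 0.02" --pt "0 -2.5 0.2 1.5 0.02 0.44 0.03" --pt "0 -2.5 0.2 1.5 0.02 0.44 0.03" --pt "0 -2.5 0.2 1.5 0.02 0.44 0.03"

```text
time: 14.55
position: [0.5343, 0.0575, 0.1794]
tool_rot: [0.619, 0.66, -0.425, 0.03]
ft_force: [0.6, 0.4, -1.8]
grip_width: 0.0144
```

```bash
python3 - <<'E'
from pour import *
from ks import *
o=log(); print(o['position'],o['ft_force'],o['grip_width'],o['time'])
im=robot.camera('scene'); cv2.imwrite('pics/s8.png',im[:,:,::-1]); crop('pics/s8.png','pics/s8c.png',200,120,400,270,4)
im=robot.camera('top'); cv2.imwrite('pics/t8.png',im[:,:,::-1]); crop('pics/t8.png','pics/t8c.png',190,120,390,270,4)
E
```

```text
[0.53430438 0.05750146 0.17941891] [ 0.63213728  0.42376911 -1.782942  ] 0.014395515327226547 14.55
```

View pics/s8c.png

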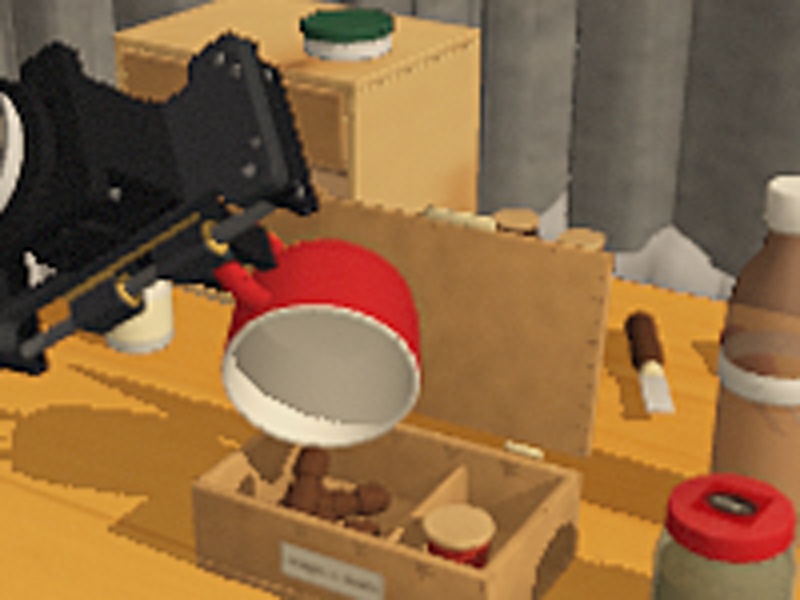

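View pics/t8c.png

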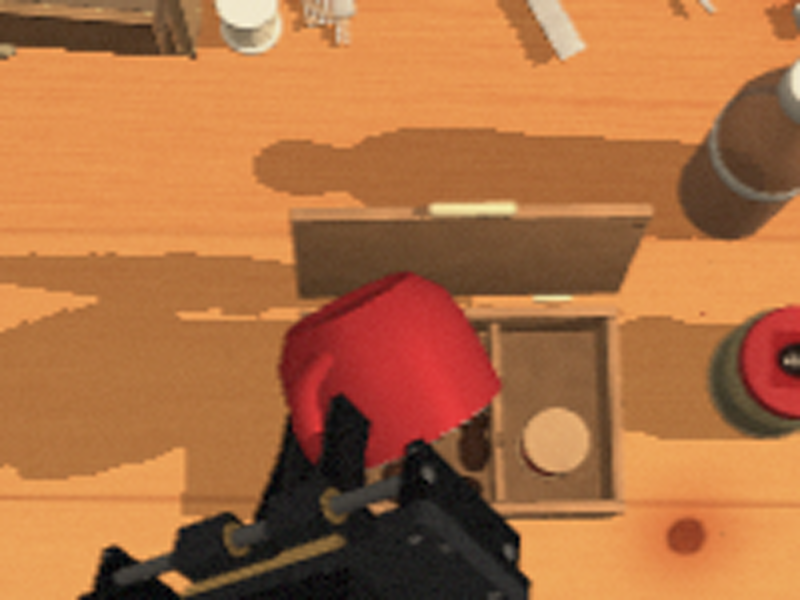

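```bash
python3 - <<'E'
from pour import *
from ks import *
o=log()
out=dense(KS,BREAK,[23,22,20.7,19.4,18,16.6,15.2,13.8,12.4,11,9.6,8.2,6.8,5.4,4,2.5,1.2,0,0],q=o['q'],verbose=False)
rows=torows(o,out); print(json.dumps(rows))
P=simrows(o['q'],rows,False); print(max(np.abs(np.diff(P,axis=0)).max(1)))
E
```

```text
[[0, 0.8, -0.3, 0.0, -0.01, -0.13, -0.01], [0, 1.4, -0.3, -0.1, -0.02, -0.23, -0.02], [0, 2.3, -0.3, -0.1, -0.02, -0.37, -0.03], [0, 3.3, -0.2, -0.2, -0.02, -0.49, -0.02], [0, 4.4, -0.1, -0.1, -0.01, -0.63, -0.02], [0, 5.2, -0.3, -0.3, -0.01, -0.76, -0.01], [0, 5.8, -0.5, -0.6, 0.02, -0.89, -0.0], [0, 6.5, -0.6, -0.9, 0.06, -1.0, 0.01], [0, 7.0, -0.6, -1.1, 0.1, -1.12, 0.02], [0, 7.6, -0.7, -1.2, 0.15, -1.23, 0.02], [0, 8.0, -0.8, -1.1, 0.19, -1.35, 0.01], [0, 8.4, -1.1, -1.0, 0.2, -1.48, 0.0], [0, 8.6, -1.4, -0.7, 0.22, -1.61, -0.01], [0, 8.8, -1.7, -0.3, 0.23, -1.74, -0.03], [0, 8.9, -2.1, 0.4, 0.25, -1.87, -0.05], [0, 8.8, -3.0, 0.6, 0.26, -2.02, -0.07], [0, 8.5, -4.8, 0.0, 0.25, -2.16, -0.07], [0, 7.5, -6.3, -0.1, 0.24, -2.29, -0.08], [0, 7.5, -6.3, -0.1, 0.24, -2.29, -0.08]]
0.17070464146360803
```

Emit:
carry_out --pt "0 0.8 -0.3 0 -0.01 -0.13 -0.01" --pt "0 1.4 -0.3 -0.1 -0.02 -0.23 -0.02" --pt "0 2.3 -0.3 -0.1 -0.02 -0.37 -0.03" --pt "0 3.3 -0.2 -0.2 -0.02 -0.49 -0.02" --pt "0 4.4 -0.1 -0.1 -0.01 -0.63 -0.02" --pt "0 5.2 -0.3 -0.3 -0.01 -0.76 -0.01" --pt "0 5.8 -0.5 -0.6 0.02 -0.89 0" --pt "0 6.5 -0.6 -0.9 0.06 -1.0 0.01" --pt "0 7.0 -0.6 -1.1 0.1 -1.12 0.02" --pt "0 7.6 -0.7 -1.2 0.15 -1.23 0.02" --pt "0 8.0 -0.8 -1.1 0.19 -1.35 0.01" --pt "0 8.4 -1.1 -1.0 0.2 -1.48 0" --pt "0 8.6 -1.4 -0.7 0.22 -1.61 -0.01" --pt "0 8.8 -1.7 -0.3 0.23 -1.74 -0.03" --pt "0 8.9 -2.1 0.4 0.25 -1.87 -0.05" --pt "0 8.8 -3.0 0.6 0.26 -2.02 -0.07" --pt "0 8.5 -4.8 0 0.25 -2.16 -0.07" --pt "0 7.5 -6.3 -0.1 0.24 -2.29 -0.08" --pt "0 7.5 -6.3 -0.1 0.24 -2.29 -0.08"

```text
time: 16.55
position: [0.4629, 0.1247, 0.1715]
tool_rot: [0.152, -0.221, 0.799, -0.538]
ft_force: [-0.7, -0.5, -2.7]
grip_width: 0.0144
```

```bash
python3 - <<'E'
from pour import *
o=log(); print(o['position'],o['ft_force'],o['grip_width'],o['time'])
im=robot.camera('scene'); cv2.imwrite('pics/s9.png',im[:,:,::-1]); crop('pics/s9.png','pics/s9c.png',200,120,400,270,4)
im=robot.camera('top'); cv2.imwrite('pics/t9.png',im[:,:,::-1]); crop('pics/t9.png','pics/t9c.png',190,120,390,270,4)
im=robot.camera('wrist'); cv2.imwrite('pics/w9.png',im[:,:,::-1])
E
```

```text
[0.46290404 0.12467519 0.17148091] [-0.73126651 -0.48831218 -2.72939724] 0.01436566051009576 16.55
```

View pics/t9c.png

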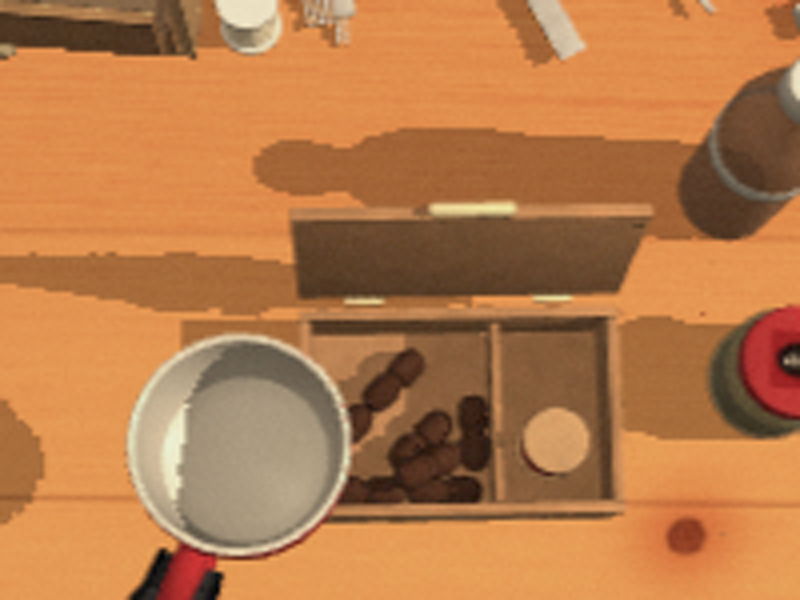

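View pics/w9.png

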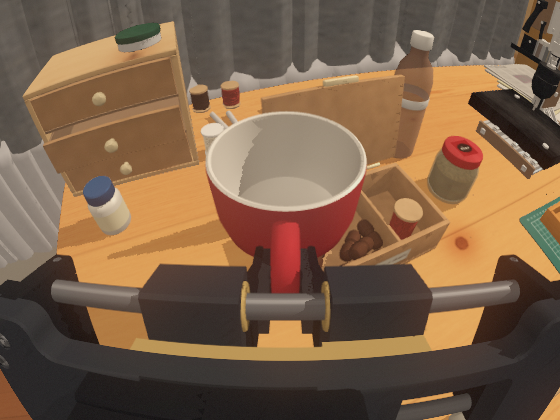

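View pics/s9c.png

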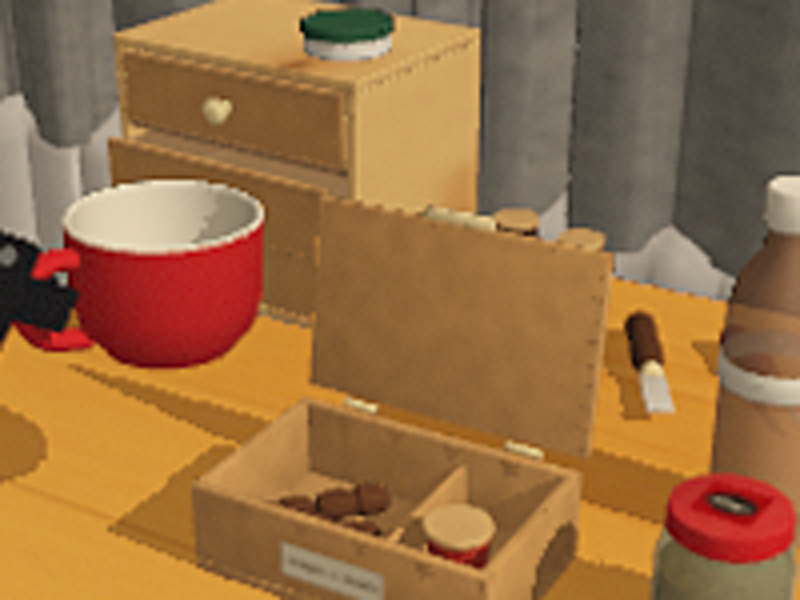

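```bash
python3 - <<'E'
from pour import *
o=log()
Rg=R.from_quat([-0.198, 0.164, -0.615, 0.745]).as_matrix()
s1,r1=delta([.493,.2525,.155],Rg,o)
s2,r2=delta([.493,.2525,.051],Rg,o)
P=simrows(o['q'],[[0,*(s1*k),*(r1*k)] for k in np.linspace(.125,1,8)]+[[0,*(s1+(s2-s1)*k),*r2] for k in np.linspace(.2,1,5)],False); print(max(np.abs(np.diff(P,axis=0)).max(1)),P[-1].round(2))
for k in np.linspace(.125,1,8): print((s1*k).round(1),(r1*k).round(2))
for k in np.linspace(.2,1,5): print((s1+(s2-s1)*k).round(1))
E
```

```text
shift [-12.81  -1.1   -2.44] rv [ 0.021 -0.29   0.498] rows>= 3.8
shift [-12.82   4.25 -11.36] rv [ 0.021 -0.29   0.498] rows>= 3.8
0.0823216942280367 [ 0.34  1.11  2.31  3.27  1.33 -1.53]
[-1.6 -0.1 -0.3] [ 0.   -0.04  0.06]
[-3.2 -0.3 -0.6] [ 0.01 -0.07  0.12]
[-4.8 -0.4 -0.9] [ 0.01 -0.11  0.19]
[-6.4 -0.6 -1.2] [ 0.01 -0.14  0.25]
[-8.  -0.7 -1.5] [ 0.01 -0.18  0.31]
[-9.6 -0.8 -1.8] [ 0.02 -0.22  0.37]
[-11.2  -1.   -2.1] [ 0.02 -0.25  0.44]
[-12.8  -1.1  -2.4] [ 0.02 -0.29  0.5 ]
[-12.8  -0.   -4.2]
[-12.8   1.   -6. ]
[-12.8   2.1  -7.8]
[-12.8   3.2  -9.6]
[-12.8   4.3 -11.4]
```

Emit:
carry_out --pt "0 -1.6 -0.1 -0.3 0 -0.04 0.06" --pt "0 -4.8 -0.4 -0.9 0.01 -0.11 0.19" --pt "0 -8.0 -0.7 -1.5 0.01 -0.18 0.31" --pt "0 -11.2 -1.0 -2.1 0.02 -0.25 0.44" --pt "0 -12.8 -1.1 -2.4 0.02 -0.29 0.5" --pt "0 -12.8 -1.1 -2.4 0.02 -0.29 0.5" --pt "0 -12.8 1.0 -6.0 0.02 -0.29 0.5" --pt "0 -12.8 2.1 -7.8 0.02 -0.29 0.5" --pt "0 -12.8 3.2 -9.6 0.02 -0.29 0.5" --pt "0 -12.8 4.0 -10.9 0.02 -0.29 0.5" --pt "0 -12.8 4.3 -11.4 0.02 -0.29 0.5" --pt "0 -12.8 4.3 -11.4 0.02 -0.29 0.5"

```text
time: 17.9
position: [0.4922, 0.2514, 0.0498]
tool_rot: [-0.199, 0.164, -0.615, 0.745]
ft_force: [-0.7, 0.4, -2.2]
grip_width: 0.0144
```

```bash
python3 - <<'E'
from pour import *
o=log(); print(o['position'],R.from_quat(o['tool_rot']).as_matrix().round(3)[2],o['ft_force'],o['grip_width'],o['time'])
im=robot.camera('scene'); cv2.imwrite('pics/s10.png',im[:,:,::-1]); crop('pics/s10.png','pics/s10c.png',130,140,330,290,4)
im=robot.camera('top'); cv2.imwrite('pics/t10.png',im[:,:,::-1]); crop('pics/t10.png','pics/t10c.png',250,180,350,255,8)
E
```

```text
[0.49220226 0.25136141 0.04978463] [-0.    -0.499  0.867] [-0.68747591  0.40137415 -2.16973309] 0.014410620299864445 17.9
```

View pics/t10c.png

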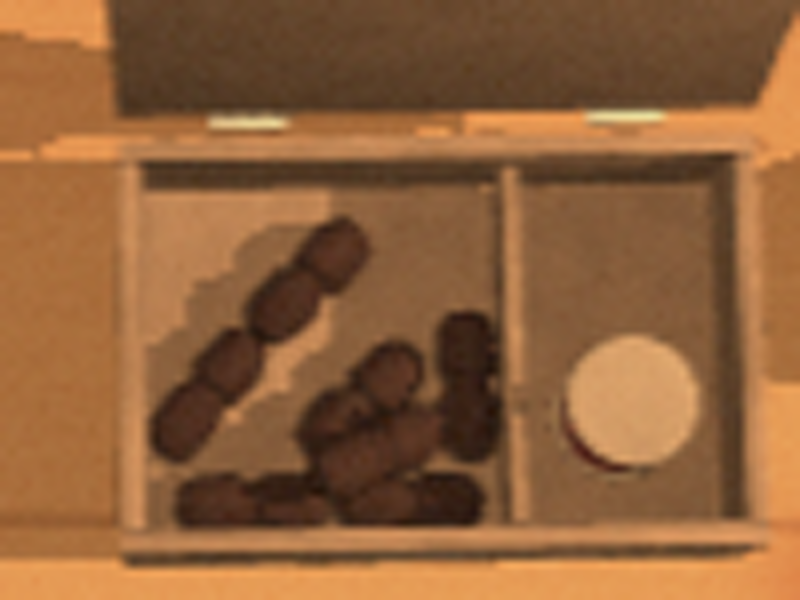

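View pics/s10c.png

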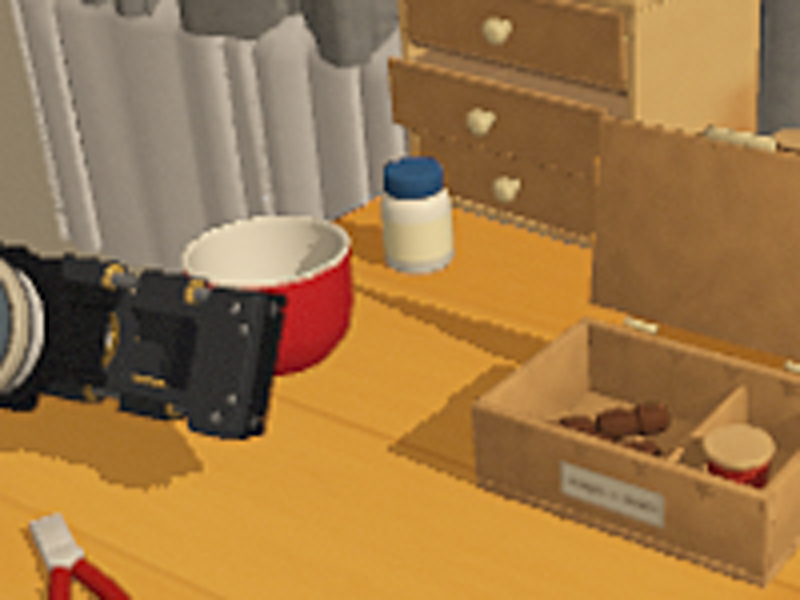

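Emit:
carry_out --pt "0 0 0.05 -0.09 0 0 0" --pt "0 0 0.05 -0.09 0 0 0"

```text
time: 18.2
position: [0.4922, 0.2517, 0.05]
tool_rot: [-0.199, 0.164, -0.614, 0.746]
ft_force: [-0.6, -0.1, -2.8]
grip_width: 0.0143
```

Emit:
carry_out --pt "0 0 0.1 -0.17 0 0 0" --pt "0 0 0.1 -0.17 0 0 0" --pt "0 0 0.1 -0.17 0 0 0"

```text
time: 18.5
position: [0.4924, 0.2517, 0.049]
tool_rot: [-0.198, 0.163, -0.614, 0.746]
ft_force: [-2.6, -0.4, 5.6]
grip_width: 0.0144
```

Emit:
carry_out --pt "0.55 0 0 0 0 0 0" --pt "0.55 0 0 0 0 0 0" --pt "0.55 0 0 0 0 0 0" --pt "0.55 0 0 0 0 0 0" --pt "0.55 0 -1.3 1.0 0 0 0" --pt "0.55 0 -2.5 2.0 0 0 0" --pt "0.55 0 -4.0 3.6 0 0 0" --pt "0.55 0 -5.5 5.4 0 0 0" --pt "0.55 0 -5.5 5.4 0 0 0"

```text
time: 19.4
position: [0.4711, 0.2476, 0.124]
tool_rot: [-0.198, 0.163, -0.614, 0.746]
ft_force: [-0.6, 0.7, -1.0]
grip_width: 0.0477
```

```bash
python3 - <<'E'
from pour import *
o=log(); print(o['position'],o['q'].round(2),o['ft_force'],o['grip_width'],o['time'])
im=robot.camera('scene'); cv2.imwrite('pics/s11.png',im[:,:,::-1]); crop('pics/s11.png','pics/s11c.png',130,140,330,290,4)
im=robot.camera('wrist'); cv2.imwrite('pics/w11.png',im[:,:,::-1])
# lid-closing options: push point behind lid
for el in (-45,-60,-75,-90,-100):
  for tip in ([.675,-.016,.14],[.60,-.016,.14],[.54,-.016,.07]):
    d=dd(el,0)
    for s in (-1,1): print(el,tip,s,[list(map(float,q.round(2))) for q in ik(np.array(tip)-.025*d,Rd(d,hx(0,s)),n=8)])
E
```

```text
[0.47108627 0.24762499 0.12400924] [ 0.34  0.93  2.4   3.28  1.23 -1.54] [-0.59262235  0.65878232 -0.9748653 ] 0.047710390597677406 19.4
-45 [0.675, -0.016, 0.14] -1 [[-0.28, 0.62, 1.98, 2.43, 0.3, -1.08]]
-45 [0.675, -0.016, 0.14] 1 [[-0.28, 0.62, 1.98, 2.43, 0.3, 2.06]]
-45 [0.6, -0.016, 0.14] -1 [[-0.33, 0.59, 2.17, 2.57, 0.44, -1.28]]
-45 [0.6, -0.016, 0.14] 1 [[-0.33, 0.59, 2.17, 2.57, 0.44, 1.86]]
-45 [0.54, -0.016, 0.07] -1 [[-0.4, 0.82, 2.35, 2.75, 0.81, -1.59]]
-45 [0.54, -0.016, 0.07] 1 [[-0.4, 0.82, 2.35, 2.75, 0.81, 1.55]]
-60 [0.675, -0.016, 0.14] -1 [[-0.24, 0.58, 1.8, 0.45, 0.28, 0.92]]
-60 [0.675, -0.016, 0.14] 1 [[-0.24, 0.58, 1.8, 0.45, 0.28, -2.22]]
-60 [0.6, -0.016, 0.14] -1 [[-0.29, 0.51, 1.98, 0.8, 0.2, 0.53]]
-60 [0.6, -0.016, 0.14] 1 [[-0.29, 0.51, 1.98, 0.8, 0.2, -2.61]]
-60 [0.54, -0.016, 0.07] -1 [[-0.33, 0.65, 2.17, 2.39, 0.24, -1.13]]
-60 [0.54, -0.016, 0.07] 1 [[-0.33, 0.65, 2.17, 2.39, 0.24, 2.01]]
-75 [0.675, -0.016, 0.14] -1 [[-0.21, 0.61, 1.59, 0.09, 0.69, 1.3]]
-75 [0.675, -0.016, 0.14] 1 [[-0.21, 0.61, 1.59, 0.09, 0.69, -1.84]]
-75 [0.6, -0.016, 0.
[... 367 characters left out ...]
0.0, 1.09, -1.76]]
-90 [0.6, -0.016, 0.14] -1 [[-0.21, 0.6, 1.57, 0.0, 0.97, 1.36]]
-90 [0.6, -0.016, 0.14] 1 [[-0.21, 0.6, 1.57, -0.0, 0.97, -1.78]]
-90 [0.54, -0.016, 0.07] -1 [[-0.24, 0.65, 1.77, 0.0, 0.73, 1.33]]
-90 [0.54, -0.016, 0.07] 1 [[-0.24, 0.65, 1.77, -0.0, 0.73, -1.81]]
-100 [0.675, -0.016, 0.14] -1 [[-0.17, 0.76, 1.22, -0.03, 1.34, 1.41]]
-100 [0.675, -0.016, 0.14] 1 [[-0.17, 0.76, 1.22, -0.03, 1.34, -1.74]]
-100 [0.6, -0.016, 0.14] -1 [[-0.2, 0.67, 1.43, -0.04, 1.21, 1.39]]
-100 [0.6, -0.016, 0.14] 1 [[-0.2, 0.67, 1.43, -0.04, 1.21, -1.75]]
-100 [0.54, -0.016, 0.07] -1 [[-0.22, 0.7, 1.63, -0.04, 0.98, 1.38]]
-100 [0.54, -0.016, 0.07] 1 [[-0.22, 0.7, 1.63, -0.04, 0.98, -1.76]]
```

View pics/s11c.png

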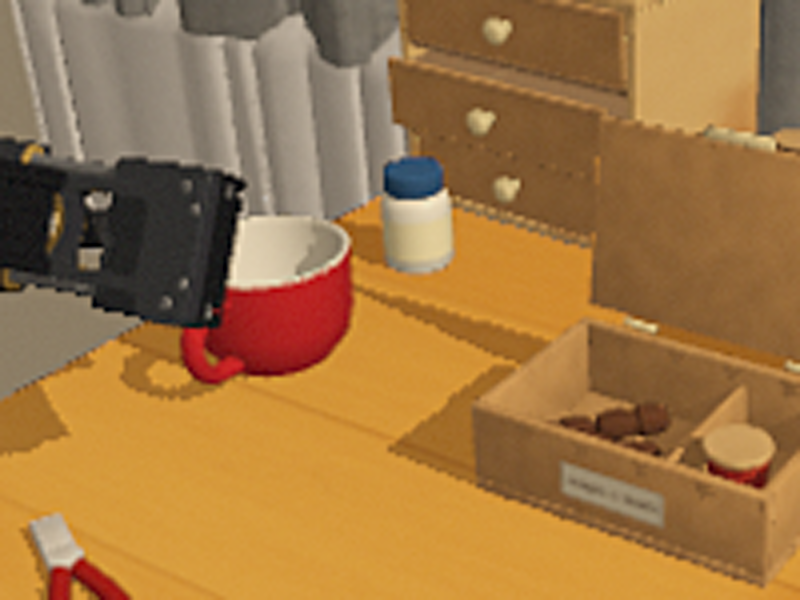

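View pics/w11.png

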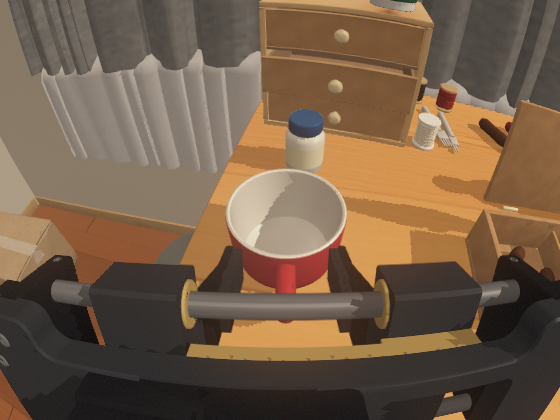

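```bash
python3 - <<'E'
from pour import *
o=log()
d=dd(-45,0); Rt=Rd(d,hx(0,-1)); 
T=lambda x,z:np.array([x,-.016,z])-.025*d
rows=[]
for p,Rr,n in (([.50,.20,.24],Rd(dd(-38,8),hx(8,-1)),4),(T(.603,.262),Rt,8),(T(.688,.176),Rt,4)):
    s,rv=delta(p,Rr,o); rows+=[[0,*s,*rv]]*n
simrows(o['q'],rows)
E
```

```text
shift [ 5.22 -4.29 11.16] rv [-0.142  0.03  -0.045] rows>= 2.6
shift [28.06 -2.61 16.71] rv [-0.263  0.118 -0.154] rows>= 6.6
shift [29.69  8.91 13.41] rv [-0.263  0.118 -0.154] rows>= 6.8
[ 0.28  0.72  2.37  3.26  0.94 -1.58] k0.38 dqmax 0.29 [0.483 0.229 0.167]
[ 0.23  0.52  2.31  3.25  0.63 -1.61] k0.62 dqmax 0.31 [0.494 0.211 0.212]
[ 0.2   0.41  2.26  3.25  0.44 -1.63] k1.00 dqmax 0.19 [0.5  0.2  0.24]
[ 0.2   0.41  2.26  3.25  0.44 -1.63] k1.00 dqmax 0.00 [0.5  0.2  0.24]
[ 0.06  0.37  2.25  3.03  0.36 -1.5 ] k0.21 dqmax 0.21 [0.518 0.154 0.248]
[-0.06  0.34  2.21  2.73  0.28 -1.27] k0.27 dqmax 0.30 [0.536 0.108 0.257]
[-0.17  0.31  2.16  2.31  0.23 -0.9 ] k0.37 dqmax 0.43 [0.554 0.063 0.265]
[-0.27  0.3   2.1   1.79  0.21 -0.43] k0.58 dqmax 0.52 [0.573 0.017 0.274]
[-0.33  0.3   2.05  1.45  0.23 -0.12] k1.00 dqmax 0.33 [ 0.585 -0.016  0.28 ]
[-0.33  0.3   2.05  1.45  0.23 -0.12] k1.00 dqmax 0.00 [ 0.585 -0.016  0.28 ]
[-0.33  0.3   2.05  1.45  0.23 -0.12] k1.00 dqmax 0.00 [ 0.585 -0.016  0.28 ]
[-0.33  0.3   2.05  1.45  0.23 -0.12] k1.00 dqmax 0.00 [ 0.585 -0.016  0.28 ]
[-0.3   0.41  2.01  1.78  0.22 -0.43] k0.41 dqmax 0.32 [ 0.621 -0.016  0.244]
[-0.28  0.52  1.96  2.03  0.22 -0.67] k0.71 dqmax 0.25 [ 0.656 -0.016  0.209]
[-0.27  0.56  1.93  2.11  0.22 -0.74] k1.00 dqmax 0.08 [ 0.67  -0.016  0.194]
[-0.27  0.56  1.93  2.11  0.22 -0.74] k1.00 dqmax 0.00 [ 0.67  -0.016  0.194]
```

Emit:
carry_out --pt "0.55 1.3 -1.1 2.8 -0.04 0.01 -0.01" --pt "0 2.6 -2.1 5.6 -0.07 0.015 -0.02" --pt "0 5.2 -4.3 11.2 -0.14 0.03 -0.05" --pt "0 5.2 -4.3 11.2 -0.14 0.03 -0.05" --pt "0 5.2 -4.3 11.2 -0.14 0.03 -0.05" --pt "0 8.5 -4.1 12.0 -0.16 0.04 -0.06" --pt "0 11.8 -3.9 12.8 -0.18 0.05 -0.08" --pt "0 15.1 -3.6 13.6 -0.2 0.07 -0.09" --pt "0 18.4 -3.4 14.4 -0.22 0.08 -0.11" --pt "0 21.7 -3.1 15.2 -0.23 0.09 -0.12" --pt "0 25.0 -2.8 16.0 -0.25 0.11 -0.14" --pt "0 28.1 -2.6 16.7 -0.26 0.12 -0.15" --pt "0 28.1 -2.6 16.7 -0.26 0.12 -0.15" --pt "0 28.1 -2.6 16.7 -0.26 0.12 -0.15"

```text
time: 20.9
position: [0.5855, -0.017, 0.2768]
tool_rot: [-0.27, 0.274, -0.651, 0.655]
ft_force: [0.1, -0.3, 0.7]
grip_width: 0.0006
```

```bash
python3 - <<'E'
from pour import *
o=log(); print(o['position'],o['q'].round(2),o['ft_force'],o['grip_width'],o['time'])
d=dd(-45,0); Rt=Rd(d,hx(0,-1)); 
T=lambda x,z:np.array([x,-.016,z])-.025*d
Ts=[(.688,.176)]
s,rv=delta(T(.688,.176),Rt,o)
print(R.from_quat(o['tool_rot']).as_matrix().round(2))
P=simrows(o['q'],[[0,*s,*rv]]*5)
im=robot.camera('top'); cv2.imwrite('pics/t12.png',im[:,:,::-1])
E
```

```text
[ 0.5855212  -0.01699014  0.27675031] [-0.34  0.31  2.06  1.46  0.24 -0.13] [ 0.06361644 -0.25514756  0.69541894] 0.0005708160294963375 20.9
shift [-0.02 11.87  0.16] rv [ 0.003 -0.003 -0.007] rows>= 2.4
[[ 0.    0.7   0.71]
 [-1.    0.01 -0.  ]
 [-0.01 -0.71  0.7 ]]
[-0.31  0.42  2.01  1.78  0.22 -0.43] k0.42 dqmax 0.32 [ 0.621 -0.017  0.242]
[-0.28  0.52  1.95  2.03  0.22 -0.67] k0.73 dqmax 0.26 [ 0.657 -0.016  0.207]
[-0.27  0.56  1.93  2.11  0.22 -0.74] k1.00 dqmax 0.07 [ 0.67  -0.016  0.194]
[-0.27  0.56  1.93  2.11  0.22 -0.74] k1.00 dqmax 0.00 [ 0.67  -0.016  0.194]
[-0.27  0.56  1.93  2.11  0.22 -0.74] k1.00 dqmax 0.00 [ 0.67  -0.016  0.194]
```

View pics/t12.png

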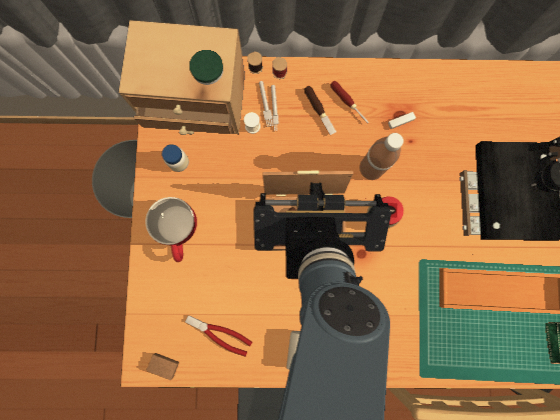

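Emit:
carry_out --pt "0 0 3 0.1 0 0 0" --pt "0 0 6 0.1 0 0 0" --pt "0 0 9 0.1 0 0 -0.01" --pt "0 0 11.9 0.2 0 0 -0.01" --pt "0 0 11.9 0.2 0 0 -0.01"

```text
time: 21.45
position: [0.6716, -0.0151, 0.1913]
tool_rot: [0.271, -0.273, 0.654, -0.651]
ft_force: [-0.1, 0.7, 0.2]
grip_width: 0.0005
```

```bash
python3 - <<'E'
from pour import *
o=log(); print(o['position'],o['q'].round(2),o['ft_force'],o['grip_width'],o['time'])
im=robot.camera('scene'); cv2.imwrite('pics/s13.png',im[:,:,::-1]); crop('pics/s13.png','pics/s13c.png',230,120,430,270,4)
d=dd(-45,0); Rt=Rd(d,hx(0,-1)); 
T=lambda x,z:np.array([x,-.016,z])-.025*d
H=np.array([.631,.053])
def fingerT(th):
    # lid outer surface; contact
    u=np.array([-np.cos(th),np.sin(th)]); n=np.array([np.sin(th),np.cos(th)])
    dv=np.array([.7071,-.7071]); z=np.array([.7071,.7071])
    if th>np.pi/4:  # outer top edge touches lower finger surface 25mm from the tip
        C=H+.12*u+.007*n; return C+.025*dv+.0095*z
    C=H+.095*u+.007*n; return C+.0095*z
out=[]
for th in list(np.arange(1.6,.78,-.1))+list(np.arange(.7,-.05,-.1)):
    t=fingerT(th); out.append(dict(p=T(*t),Rt=Rt)); print(round(th,2),t.round(3))
rows=torows(o,out);print(json.dumps(rows))
P=simrows(o['q'],rows,True)
E
```

```text
[ 0.67160298 -0.0150718   0.19126761] [-0.27  0.56  1.93  2.11  0.21 -0.74] [-0.07489314  0.65364656  0.15777959] 0.0004759895707048479 21.45
1.6 [0.666 0.162]
1.5 [0.654 0.162]
1.4 [0.642 0.161]
1.3 [0.63 0.16]
1.2 [0.618 0.156]
1.1 [0.607 0.152]
1.0 [0.596 0.147]
0.9 [0.586 0.14 ]
0.8 [0.577 0.133]
0.7 [0.57  0.126]
0.6 [0.563 0.119]
0.5 [0.558 0.111]
0.4 [0.553 0.103]
0.3 [0.549 0.094]
0.2 [0.546 0.085]
0.1 [0.544 0.076]
0.0 [0.543 0.067]
[[0, 0.1, -0.8, -2.5, 0.0, -0.0, 0.0], [0, 0.1, -1.7, -3.3, 0.0, -0.0, 0.0], [0, 0.1, -2.5, -4.2, 0.0, -0.0, 0.0], [0, 0.1, -3.2, -5.2, 0.0, -0.0, 0.0], [0, 0.1, -3.8, -6.2, 0.0, -0.0, 0.0], [0, 0.1, -4.3, -7.3, 0.0, -0.0, 0.0], [0, 0.1, -4.6, -8.5, 0.0, -0.0, 0.0], [0, 0.1, -4.9, -9.7, 0.0, -0.0, 0.0], [0, 0.1, -5.0, -10.8, 0.0, -0.0, 0.0], [0, 0.1, -5.1, -11.8, 0.0, -0.0, 0.0], [0, 0.2, -5.0, -12.8, 0.0, -0.0, 0.0], [0, 0.2, -4.8, -13.7, 0.0, -0.0, 0.0], [0, 0.2, -4.6, -14.6, 0.0, -0.0, 0.0], [0, 0.2, -4.3, -15.5, 0.0, -0.0, 0.0], [0, 0.2, -3.8, -16.4, 0.0, -0.0, 0.0], [0, 0.2, -3.3, -17.2, 0.0, -0.0, 0.0], [0, 0.2, -2.7, -17.9, 0.0, -0.0, 0.0]
[... 627 characters left out ...]
-0.35  0.61  2.23  2.62  0.5  -1.35] k1.00 dqmax 0.04 [ 0.56  -0.016  0.151]
[-0.36  0.62  2.25  2.64  0.54 -1.39] k1.00 dqmax 0.04 [ 0.552 -0.016  0.144]
[-0.37  0.65  2.27  2.66  0.58 -1.42] k1.00 dqmax 0.04 [ 0.546 -0.016  0.137]
[-0.37  0.67  2.29  2.68  0.62 -1.46] k1.00 dqmax 0.04 [ 0.541 -0.016  0.129]
[-0.38  0.7   2.3   2.7   0.65 -1.49] k1.00 dqmax 0.04 [ 0.536 -0.016  0.121]
[-0.39  0.73  2.32  2.72  0.69 -1.52] k1.00 dqmax 0.04 [ 0.531 -0.016  0.113]
[-0.39  0.76  2.33  2.74  0.74 -1.54] k1.00 dqmax 0.04 [ 0.528 -0.016  0.103]
[-0.39  0.8   2.34  2.75  0.77 -1.56] k1.00 dqmax 0.04 [ 0.526 -0.016  0.094]
[-0.39  0.83  2.34  2.76  0.8  -1.58] k1.00 dqmax 0.03 [ 0.526 -0.016  0.084]
```

View pics/s13c.png

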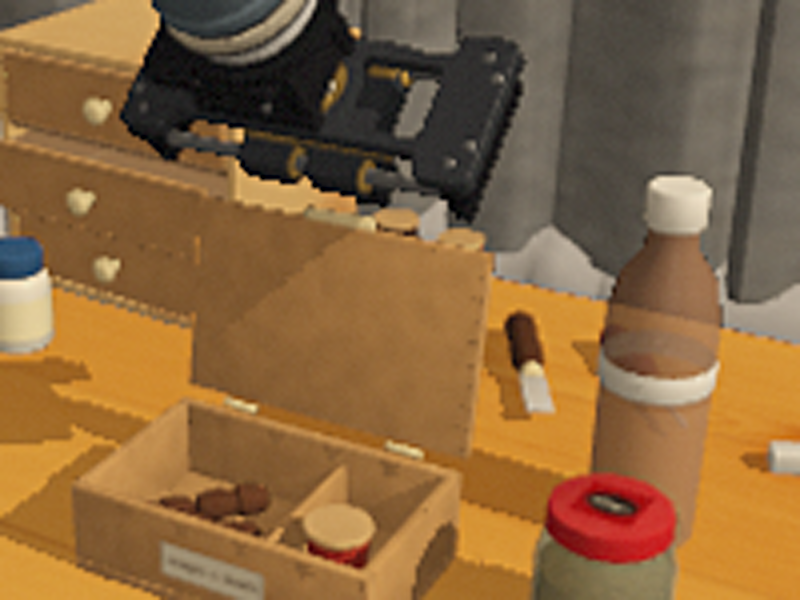

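Emit:
carry_out --pt "0 0.1 -0.4 -1.5 0 0 0" --pt "0 0.1 -0.8 -2.5 0 0 0" --pt "0 0.1 -1.7 -3.3 0 0 0" --pt "0 0.1 -2.5 -4.2 0 0 0" --pt "0 0.1 -3.2 -5.2 0 0 0" --pt "0 0.1 -3.8 -6.2 0 0 0" --pt "0 0.1 -4.3 -7.3 0 0 0" --pt "0 0.1 -4.6 -8.5 0 0 0" --pt "0 0.1 -4.9 -9.7 0 0 0" --pt "0 0.1 -5.0 -10.8 0 0 0" --pt "0 0.1 -5.1 -11.8 0 0 0" --pt "0 0.2 -5.0 -12.8 0 0 0" --pt "0 0.2 -4.8 -13.7 0 0 0" --pt "0 0.2 -4.6 -14.6 0 0 0" --pt "0 0.2 -4.3 -15.5 0 0 0" --pt "0 0.2 -3.8 -16.4 0 0 0" --pt "0 0.2 -3.3 -17.2 0 0 0"

```text
time: 23.2
position: [0.5254, -0.0169, 0.0984]
tool_rot: [0.27, -0.27, 0.655, -0.652]
ft_force: [-0.0, -0.6, 1.3]
grip_width: 0.0007
```

```bash
python3 - <<'E'
from pour import *
o=log(); print(o['position'],o['q'].round(2),o['ft_force'],o['grip_width'],o['time'])
im=robot.camera('scene'); cv2.imwrite('pics/s14.png',im[:,:,::-1]); crop('pics/s14.png','pics/s14c.png',230,150,430,300,4)
E
```

```text
[ 0.52543234 -0.01689379  0.09844134] [-0.39  0.79  2.34  2.75  0.77 -1.57] [-0.04842099 -0.60174999  1.31960561] 0.0007497558095578482 23.2
```

View pics/s14c.png

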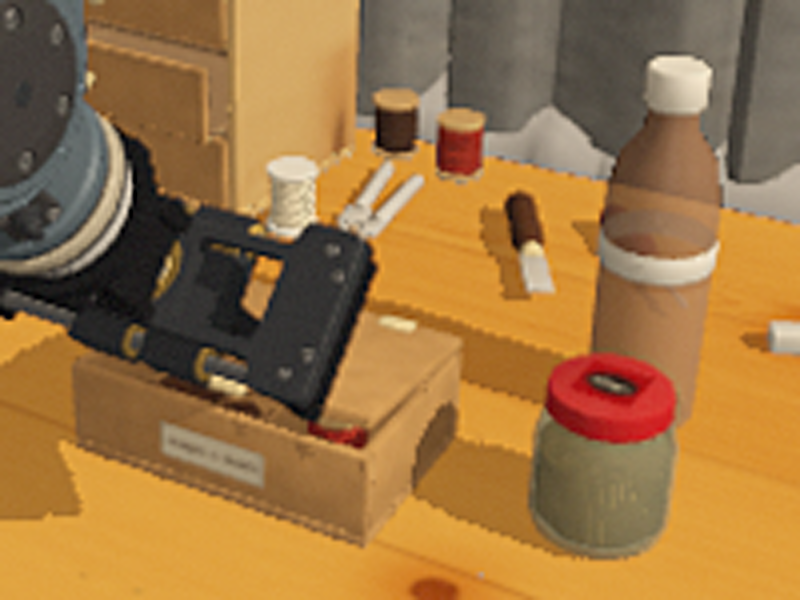

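Emit:
carry_out --pt "0 0 0.35 -0.35 0 0 0" --pt "0 0 0.7 -0.7 0 0 0" --pt "0 0 0.9 -0.9 0 0 0" --pt "0 0 1.0 -1.0 0 0 0" --pt "0 0 1.0 -1.0 0 0 0" --pt "0 0 1.0 -1.0 0 0 0"

```text
time: 23.85
position: [0.5265, -0.0174, 0.085]
tool_rot: [0.269, -0.269, 0.656, -0.652]
ft_force: [-1.0, -0.0, 4.4]
grip_width: 0.0003
```

Emit:
carry_out --pt "0 0 0.1 -0.1 0 0 0" --pt "0 0 0.1 -0.1 0 0 0" --pt "0 0 0.1 -0.1 0 0 0"

```text
time: 24.15
position: [0.5266, -0.0174, 0.0846]
tool_rot: [0.269, -0.268, 0.656, -0.652]
ft_force: [-3.9, -0.1, 10.8]
grip_width: 0.0002
```

Emit:
carry_out --pt "0 0 -1 1.5 0 0 0" --pt "0 0 -4 4 0 0 0" --pt "0 0 -8 8 0 0 0" --pt "0 0 -10 10 0 0 0" --pt "0 0 -10 10 0 0 0"

```text
time: 24.65
position: [0.5274, -0.0173, 0.2294]
tool_rot: [0.268, -0.265, 0.657, -0.653]
ft_force: [0.5, 0.6, -0.4]
grip_width: 0.0006
```

```bash
python3 - <<'E'
from pour import *
o=log(); print(o['position'],o['q'].round(2),o['ft_force'],o['grip_width'],o['time'])
im=robot.camera('scene'); cv2.imwrite('pics/s15.png',im[:,:,::-1]); crop('pics/s15.png','pics/s15c.png',150,150,350,300,4)
im=robot.camera('top'); cv2.imwrite('pics/t15.png',im[:,:,::-1]); crop('pics/s15.png','pics/s15b.png',230,200,370,290,5)
E
```

```text
[ 0.52743976 -0.0173101   0.22936664] [-0.39  0.37  2.25  2.29  0.36 -1.03] [ 0.45797684  0.61277257 -0.43978024] 0.0005529716311538997 24.65
```

View pics/s15c.png

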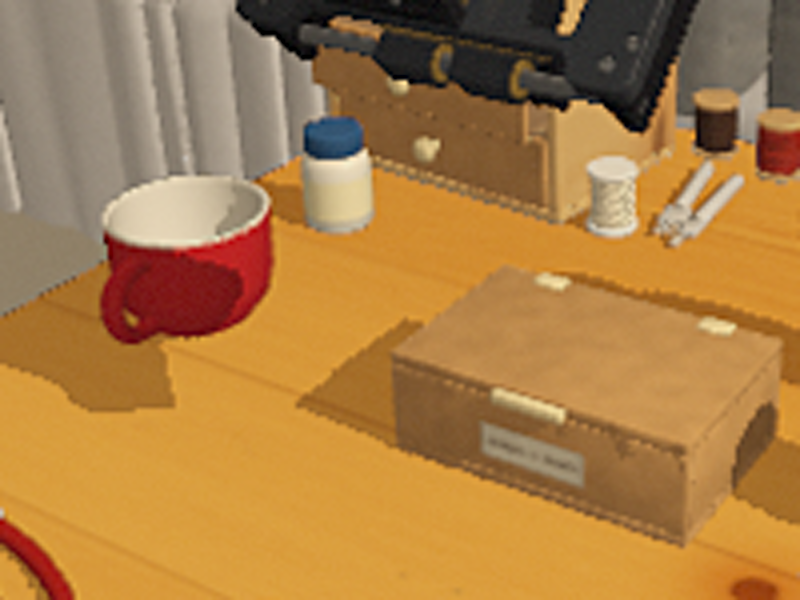

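View pics/t15.png

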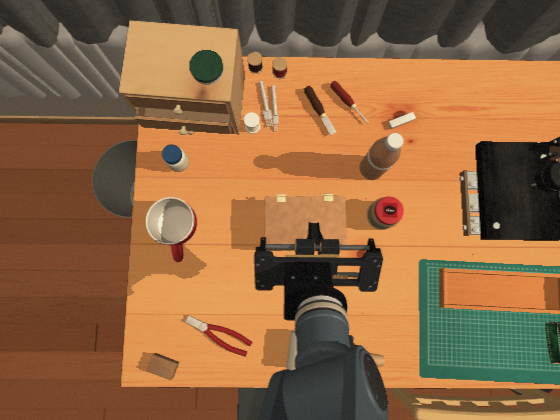

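View pics/s15b.png

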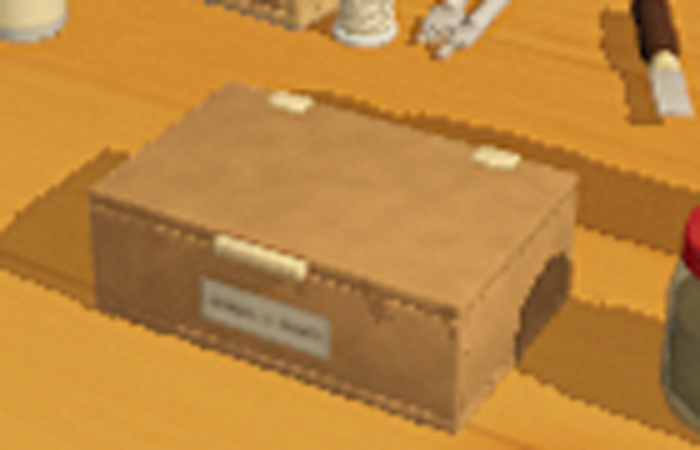

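```bash
python3 - <<'E'
from h import *
a=cv2.imread('pics/scene0.png')[215:290,245:350].astype(int);b=cv2.imread('pics/s15.png')[215:290,245:350].astype(int)
print('box diff mean',abs(a-b).mean(),'p99',np.percentile(abs(a-b),99))
A=cv2.imread('pics/top0.png').astype(int);B=cv2.imread('pics/t15.png').astype(int)
for n,(x0,y0,x1,y1) in dict(jar=(365,195,405,230),bottle=(360,130,405,182),glue=(160,143,192,172)).items(): print(n,abs(A-B)[y0:y1,x0:x1].mean())
o=robot.get_obs(); print(o['time'],o['ft_force'],np.abs(o['joint_velocities']).max())
print(robot.hand_in())
E
```

```text
box diff mean 7.102899470899471 p99 11.0
jar 10.083809523809524
bottle 11.311823361823361
glue 11.445043103448276
24.75 [ 0.9184928   0.17849914 -0.21440247] 0.06453329622360991
the job is handed in; nothing more can be done
None
```

The job is handed in at about 24.8 s of the 72 s allowed. The hand-in gave no verdict, so what follows is from my own checks.

**What I did**
- I lifted the lid by its lip with the closed fingertips and pushed it back past upright, to about 1.7 rad.
- I pinched the mug's handle at 55 N, carried the mug over the large compartment and rolled it until it emptied.
- I set the mug back where it had stood and released it.
- I pulled the lid over from behind and pressed it shut, with about 11 N at the end.

**What the last checks showed**
- **Toggles:** with the lid still open, the top view showed the mug empty. I counted seven toggles in the large compartment by eye. Some overlapped, so this rests on reading the shapes.
- **Spool:** in that same view it was standing in the small compartment. I could not look again once the lid was shut.
- **Lid:** the box looks the same as in the first picture with the lid shut. The pixel difference over it was small and even (mean 7, 99th percentile 11). I did not measure the lid angle directly.
- **Mug:** it stands upright at its original spot, by eye, about 28 cm from the middle of the box. I did not measure its tilt.
- **Jar, bottle and glue pot:** they look unmoved in the top view. The pixel differences there averaged 10 to 11. I put that down to an overall brightness shift but did not confirm it.
- **Robot:** it was raised clear of everything. The wrist force was about 1 N, similar to its free-air readings.

No check failed or disagreed.

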